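Right the toppled grain tin and make up the casting charge on the spring scale

ROBOT

A 6-joint arm with a two-finger parallel gripper is mounted at the origin on the work surface. World frame = base frame: x ahead of the robot, y to its left, z up, the work surface at z = 0. Lengths are in m, angles in rad, forces in N, time in s.
With the tool pointing down it reaches from about 0.3 to 0.75 m from the base axis. Payload 8.5 kg.
Tool frame: the origin (TCP) lies at the very end of the fingers, on their centre line; the grasp point (between the pads) lies 19 mm behind it; z points along the fingers, x is the direction in which the jaws open and shut, and the axes are right-handed (so a half turn about z gives the same grasp; the last joint's range is limited). The gripper opens to 88 mm and grips with 3 to 60 N. Pads are 18 mm wide; open, the fingers measure 123 mm over their backs; the gripper's body (75 mm by 187 mm) begins 45 mm behind the grasp point.
Start: joints at [1.1, 0.381, 1.297, -0, 1.464, -0.215], TCP at [0.139, 0.532, 0.239] pointing down, gripper open.
Joint ranges: [-3.11, 3.11], [-0.89, 2.33], [0.22, 2.48], [-1.42, 4.56], [0.17, 2.85], [-2.88, 2.88]. Speed limits (rad/s): [2.39, 2.39, 3.14, 3.14, 3.14, 3.14].

INTERFACE

Orientations are given as a unit quaternion [x, y, z, w].
In Python, from plant import env gives the robot as it stands.
- The arm moves only by the tool send_rows, never from a script. Its argument "rows" is a list of rows, each an object with "rot": the turn, a rotation vector about the world's x, y, z in degrees, a list of three; "dp": the shift along the world's x, y, z in mm, a list of three; "claw": the finger opening in mm, from 0 to 88.1. A call has 1 to 10 rows; each row shifts and turns the commanded pose from where the row before left it; what a row does not reach is not made up. A row lasts 1/10 s, in which the tool goes at most 50 mm and 8.59 degrees, less where a joint would pass 70% of its speed; a pose out of reach is approached as far as the arm can. A call is refused whole if a number of a shift passes 50 or a number of a turn 8.59, either way. A call with a gripper value outside its range is refused whole. The fingers move at their own pace and stop on an object; "newtons" is the grip in N (left out, the last holds). Time passes only in rows, so rows that do not move let the fingers close. It gives the time, the measured TCP pose, the force and the opening at its end, in the units of the state.
- env.get_obs(): the state, without advancing time (a new reading comes with each control period).
- env.get_image(name): name is "scene" or "top" or "wrist"; returns the picture (480x640x3 uint8, red, green, blue); there is no depth.
- env.camera_info(name): a dict with "mtx" (3x3 intrinsics, pixels), "R" (3x3) and "t" (3): a world point X has camera coordinates R X + t; the wrist camera has in their place "hand_eye" (4x4, takes a point from camera to tool coordinates, whose origin is the TCP and whose axes are the tool frame's). Camera axes: x right, y down, z forward; pixel columns grow to the right and rows downward; lengths in m; the calibration is good to about 2 mm. A picture is of the moment at which its call begins: read the wrist's pose just before it. camera_info takes no time and is no camera call.
- env.close_job(): hands the job in, once; it reports no verdict.
The state is a dict: "time": time; "q": joint angles; "qvel": joint speeds; "joint_efforts": joint torques, N m; "tool_pos": TCP position; "eef_rot": TCP orientation; "wrist_force": force on the tool from outside, world axes, zero at the start; "wrist_torque": the same for the moment, N m; "width": opening from 0.0 (shut) to 1.0 (fully open).
Only numpy, scipy, OpenCV 4.12 (cv2) and the standard library are available. Lean on these libraries where they do the work, as an engineer would, in place of code of your own. Each camera call takes 0.05 s, during which the arm holds its last target. There are 200 camera calls.

TASK

The tin of casting grain has fallen over on the jeweller's bench: stand it up on the bench on its base and let go of it, then take it again and stand it on the pan of the spring scale. Then lay brass bars on the pan beside it until the pan's pointer is as nearly level with the brass marker on the index post as whole bars allow. Leave the unused bars on their wooden board and don't disturb the bottle, the charcoal block or the screwdriver.

Things in the scene. Friction and masses are not known exactly. Their poses are not given: they have to be found in the camera images.
- tin: The fallen tin: square aluminium body 40 x 40 mm and 75 mm tall with a dark round cap on top, 26 mm in diameter and 26 mm tall (101 mm in all), about 0.28 kg, solid. Origin: centre of its base. Its z axis runs from base to cap; x and y are square to the sides of the body. It starts lying flat on one side, z axis level, cap pointing roughly to the robot's left (+y), on either side of the board.
- scale: The spring scale's fixed grey base, 120 mm (x) by 170 mm (y), 30 mm tall, under the pan. Origin: centre of its underside, right below the pan's centre. A thin index post, 8 mm thick and 108 mm tall, stands 88 mm from the origin along the scale's +x.
- pan_top (a point): Centre of the upper face of the flat, rimless steel pan, 130 mm (x) by 200 mm (y), 5 mm thick, 85 mm above the bench when empty; axes as the scale's. A damped spring lets it sink straight, never tilting, about 7.5 mm per 100 g wherever the load lies: some 21 mm for the tin, 6 mm for a narrow bar, 12 mm for the wide one, 45 mm at most. It settles in about a second.
- pan_pointer (a point): The tip of the dark steel pointer, 14 mm wide, that sticks out of the pan's +x edge beside the post (81 mm from the pan's centre along x, 24 mm along y), just short of the marker's fin, at the height of the pan's upper face; it moves with the pan.
- marker_edge (a point): The upper face of the fin of the brass marker, a collar fixed on the post with a flat fin 3 mm thick pointing along the scale's +y. Its height is where the pointer should come to. Its height differs from start to start, and as much as one narrow bar or one wide bar (or two narrow) is needed beside the tin. It does not move.
- board: Wooden board fixed on the bench that carries the bars, 180 mm (x) by 80 mm (y), 12 mm thick. Origin: centre of its underside.
- bar0: Narrow brass bar 16 mm (x) by 42 mm (y) by 14 mm (z), 80 g, one of two alike, lying flat on the board with the wide bar, the three in a row about 60 mm apart along the board's x, in any order. Origin: centre of its underside.
- bar1: Narrow brass bar 16 mm (x) by 42 mm (y) by 14 mm (z), 80 g, one of two alike, lying flat on the board with the wide bar, the three in a row about 60 mm apart along the board's x, in any order. Origin: centre of its underside.
- widebar: Wide brass bar, twice as wide and heavy as the others: 32 mm (x) by 42 mm (y) by 14 mm (z), 160 g, lying flat on the board, in any of the three places. Origin: centre of its underside.
- spirit: Bystander: small glass spirit bottle, 48 mm in diameter, 85 mm tall, standing. Origin: centre of its underside.
- charcoal: Bystander: black charcoal block 60 x 90 x 32 mm. Origin: centre of its underside.
- screwdriver: Bystander: screwdriver with a dark wooden handle, 170 mm long, lying along its x axis. Origin: on its underside near mid length.
Things that resemble listed ones, but are neither listed nor needed, are in the scene too. What is meant by the board is not blue, and is the larger of those in its own colour.

How it is judged:
By the outcome, as a careful person would: the job done as asked, in the order asked, and still so for the second after the job is handed in, with the robot touching nothing.
It also fails if it takes over 61 s, if anything falls off the work surface, if the arm or the gripper's body presses on something with over 40 N, if the wrist force passes 120 N, or if a joint passes its speed limit or range.

## Working session

There is one attempt and no reset: what is moved stays moved. The work goes in short steps, Python scripts to look and compute and a tool call to move; the robot and the scene stay as the last step left them, time stands still between calls to the robot, and variables do not carry over. Pictures are saved under pics/ and viewed, about 8 in all and at most 12, crops included, and the job is handed in when it is done.

Besides the shell and the picture viewer there is one more tool, called after ">>>" in YAML: its name, and indented under it one key for each argument. send_rows: Moves the arm, as the interface text tells. Its arguments: {"type":"object","properties":{"rows":{"type":"array"},"newtons":{"type":"number"}},"required":["rows"]}

```bash
mkdir -p pics; ls; cat > h.py <<'E'
import numpy as np, cv2
from plant import env
from scipy.spatial.transform import Rotation as Rn
def snap(n,f):
    o=env.get_obs(); im=env.get_image(n); cv2.imwrite(f'pics/{f}.png',im[:,:,::-1]); c=env.camera_info(n)
    K=np.array(c['mtx'])
    if 'hand_eye' in c and n=='wrist':
        H=np.array(c['hand_eye']); T=np.eye(4);T[:3,:3]=Rn.from_quat(o['eef_rot']).as_matrix();T[:3,3]=o['tool_pos']
        M=np.linalg.inv(T@H);R,t=M[:3,:3],M[:3,3]
    else: R,t=np.array(c['R']),np.array(c['t'])
    np.savez(f'pics/{f}.npz',K=K,R=R,t=t); return im
def cam(f): d=np.load(f'pics/{f}.npz'); return d['K'],d['R'],d['t']
def ray(f,uv):
    K,R,t=cam(f); d=R.T@np.linalg.inv(K)@np.array([*uv,1.]); return -R.T@t,d/np.linalg.norm(d)
def atz(f,uv,z):
    c,d=ray(f,uv); return c+d*(z-c[2])/d[2]
def tri(*fu):
    A=np.zeros((3,3));b=np.zeros(3);L=[ray(f,u) for f,u in fu]
    for c,d in L: P=np.eye(3)-np.outer(d,d);A+=P;b+=P@c
    X=np.linalg.solve(A,b); return X,[np.linalg.norm((np.eye(3)-np.outer(d,d))@(X-c)) for c,d in L]
def proj(f,X):
    K,R,t=cam(f); p=K@(R@np.array(X)+t); return p[:2]/p[2]
E
python3 - <<'E'
from h import *
print(env.get_obs())
for n in('scene','top','wrist'):
    snap(n,n+'0'); K,R,t=cam(n+'0'); print(n,K[0],K[1],-R.T@t,R[2])
E
```

```text
pics
{'time': 0.0, 'q': array([ 1.09970981e+00,  3.81191037e-01,  1.29829601e+00, -3.42894182e-05,
        1.46358701e+00, -2.15295308e-01]), 'qvel': array([ 2.64899096e-04,  3.48750888e-04, -4.62162999e-04,  4.74811848e-04,
        8.55992248e-04, -1.95205890e-05]), 'joint_efforts': array([ 4.92292093e-04, -4.37926912e+01, -2.24555701e+01,  7.13571534e-02,
        3.53656069e-02, -1.44172568e-04]), 'tool_pos': array([0.13902694, 0.53183319, 0.23812854]), 'eef_rot': array([ 7.91519642e-01,  6.11143279e-01, -6.62159327e-04,  3.32378029e-04]), 'wrist_force': array([ 0.50953185, -0.23112398, -0.18707911]), 'wrist_torque': array([ 0.04882623, -0.00598716, -0.01727239]), 'width': 0.9978504615390467}
scene [515.02170247   0.         318.8065694 ] [  0.         515.02170247 239.19023353] [ 1.24737122 -0.44116473  0.71167976] [-0.69005751  0.34404792 -0.63675087]
top [473.48064123   0.         320.60400991] [  0.         473.48064123 234.82029656] [ 0.33034025 -0.0973681   1.08692361] [ 0.2221261   0.02234434 -0.97476188]
wrist [346.68956747   0.         316.17734812] [  0.         346.68956747 238.62324481] [0.05907017 0.55246741 0.38423079] [ 0.30562768 -0.07970727 -0.94880897]
```

View pics/scene0.png

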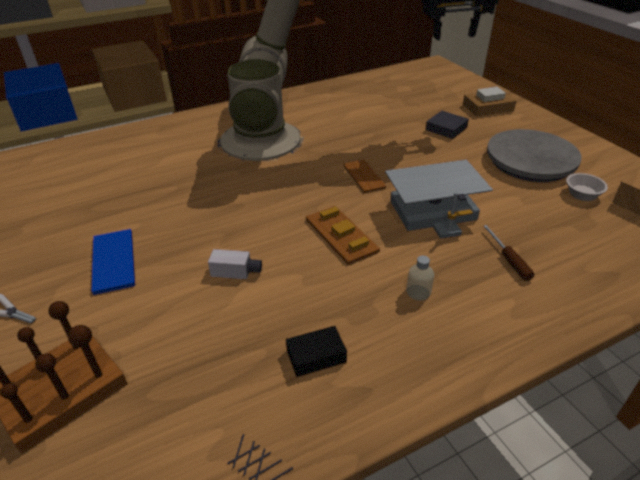

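View pics/top0.png

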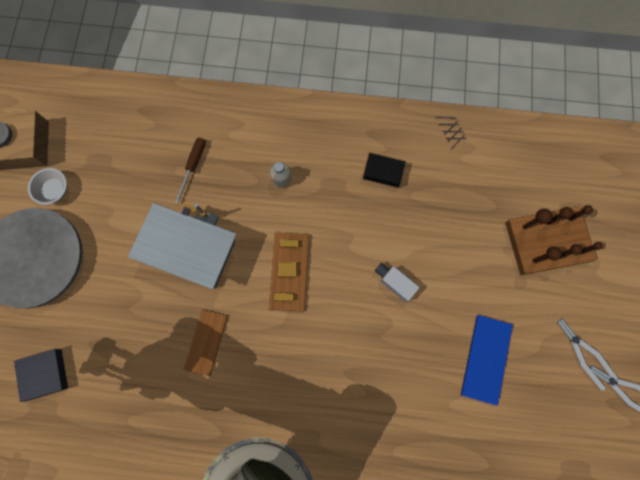

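The scene view shows the tin at (230,264) with its cap at (255,266), the board at (342,232) and the scale at (437,195). In the top view the tin is at (400,283), the cap at (383,270), the board at (290,272) with its bars narrow/wide/narrow, and the pan centre at about (183,245). Next I'll enlarge the parts that matter.

```bash
python3 - <<'E'
import cv2,numpy as np
t=cv2.imread('pics/top0.png');s=cv2.imread('pics/scene0.png')
def c(im,x,y,w,h,k): return cv2.resize(im[y:y+h,x:x+w],None,fx=k,fy=k,interpolation=cv2.INTER_CUBIC)
# rows: 300 px each
A=c(t,120,190,200,150,2)   # 400x300
B=c(t,365,250,100,75,4)  # 400x300
C=c(s,375,150,133,100,3) #399x300
D=c(s,200,200,200,150,2)
C=cv2.resize(C,(400,300))
cv2.imwrite('pics/comp.png',np.vstack([np.hstack([A,B]),np.hstack([C,D])]))
E
```

```text
(no output)
```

View pics/comp.png

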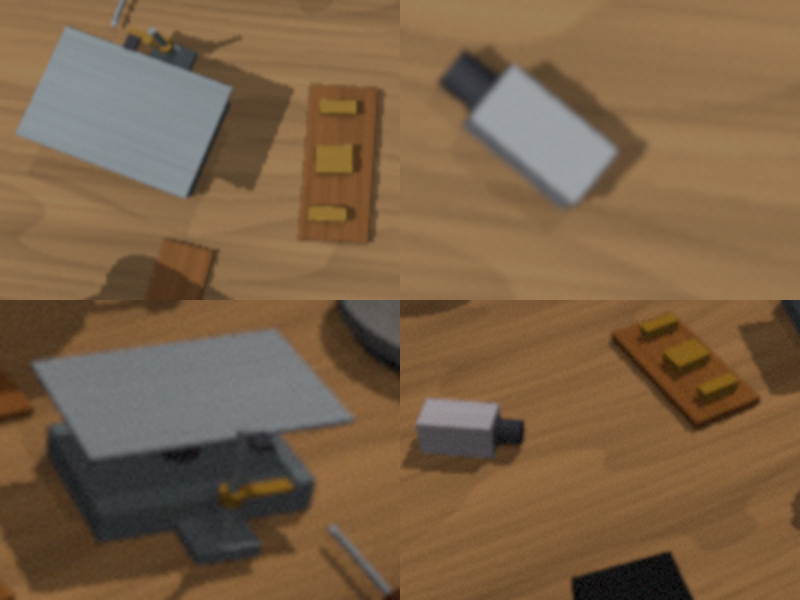

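The composite gives the tin's upper face, the board and bars, the pan corners and the brass fin near scene (472,211), so I can triangulate them.

```bash
python3 - <<'E'
from h import *
np.set_printoptions(precision=4,suppress=True)
top=[(153.5,203.5),(236,234),(214,288),(128.5,256)];sc=[(492.7,189.3),(406.7,203),(386,171.7),(467.3,160)]
P=[]
for a,b in zip(top,sc):
    X,e=tri(('top0',a),('scene0',b));P.append(X);print('pan',X,e)
P=np.array(P);print('centre',P.mean(0),'y edge',P[0]-P[1],'x edge',P[0]-P[3])
m=np.mean([atz('top0',a,.085) for a in top],0);print('centre@.085 top',m,'scene',np.mean([atz('scene0',a,.085) for a in sc],0))
P=np.array([atz('top0',a,.085) for a in top]); ye=(P[0]+P[3]-P[1]-P[2]);print('yaw of y axis-90',np.degrees(np.arctan2(-ye[0],ye[1])))
for n,a,b in[('tinA',(393.75,266.75),(248.5,252.5)),('tinB',(419.25,288),(212.5,250)),('tinC',(408,301.75),None)]:
    if b: print(n,tri(('top0',a),('scene0',b)))
    print(n,atz('top0',a,.04),atz('top0',a,0))
print('cap',atz('top0',(365+66/4,250+80/4),.02))
Q=np.array([atz('top0',a,.012) for a in[(275,233),(308.5,233.5),(305,311),(269.5,309)]]);print(Q,Q.mean(0))
d=Q[0]+Q[1]-Q[2]-Q[3];print('board x yaw',np.degrees(np.arctan2(d[1],d[0])))
print('board scene',[atz('scene0',a,.012) for a in[(306,217.5),(348.5,263.5),(379,250)]])
for u,v in[(338,105),(334,158),(328,213)]: print('bar',atz('top0',(120+u/2,190+v/2),.026))
for u,v in[(658,322),(685,353),(716,384)]: print('bar s',atz('scene0',(200+(u-400)/2,200+(v-300)/2),.026))
print('bar wide tri',tri(('top0',(287,269)),('scene0',(342.5,226.5))))
E
```

```text
pan [0.5922 0.3031 0.0819] [np.float64(0.002823293407270093), np.float64(0.0028232934072701817)]
pan [0.5437 0.1128 0.0801] [np.float64(0.0036924474841373528), np.float64(0.00369244748413741)]
pan [0.4215 0.1413 0.0811] [np.float64(0.0030774450719509797), np.float64(0.003077445071950985)]
pan [0.4702 0.3351 0.0815] [np.float64(0.002913101511056782), np.float64(0.0029131015110568175)]
centre [0.5069 0.2231 0.0811] y edge [0.0485 0.1902 0.0018] x edge [ 0.122  -0.0321  0.0005]
centre@.085 top [0.5046 0.219  0.085 ] scene [0.5117 0.2228 0.085 ]
yaw of y axis-90 -14.215094017898892
tinA (array([ 0.512 , -0.2341,  0.0619]), [np.float64(0.006826257240091678), np.float64(0.006826257240091735)])
tinA [ 0.5136 -0.2437  0.04  ] [ 0.5206 -0.2493  0.    ]
tinB (array([ 0.4712, -0.2927,  0.0615]), [np.float64(0.00643804776092315), np.float64(0.006438047760923067)])
tinB [ 0.4722 -0.3032  0.04  ] [ 0.4776 -0.3111  0.    ]
tinC [ 0.4394 -0.2804  0.04  ] [ 0.4435 -0.2874  0.    ]
cap [ 0.5067 -0.2193  0.02  ]
[[ 0.5683  0.0334  0.012 ]
 [ 0.5754 -0.0443  0.012 ]
 [ 0.397  -0.0566  0.012 ]
 [ 0.3929  0.0233  0.012 ]] [ 0.4834 -0.0111  0.012 ]
board x yaw 3.6156127689629254
board scene [array([ 0.4073, -0.0535,  0.012 ]), array([ 0.5859, -0.0456,  0.012 ]), array([0.5796, 0.0308, 0.012 ])]
bar [ 0.5464 -0.003   0.026 ]
bar [ 0.4852 -0.0059  0.026 ]
bar [ 0.423  -0.0069  0.026 ]
bar s [ 0.427  -0.0053  0.026 ]
bar s [ 0.4903 -0.0061  0.026 ]
bar s [ 0.5509 -0.0033  0.026 ]
bar wide tri (array([ 0.4861, -0.0048,  0.0224]), [np.float64(0.0009411219572496201), np.float64(0.0009411219572496122)])
```

The geometry is consistent. The tin's axis is at about 55° yaw and its body centre at (0.477,-0.262). The board's yaw is about 3.6°. The pan centre is at about (0.507,0.221) with yaw -14°. Next I go above the tin with the jaws across its body.

>>> send_rows:
  rows:
    - {"rot": [0, 0, -5.5], "dp": [17, -40, 0], "claw": 88}
    - {"rot": [0, 0, -5.5], "dp": [17, -40, 0], "claw": 88}
    - {"rot": [0, 0, -5.5], "dp": [17, -40, 0], "claw": 88}
    - {"rot": [0, 0, -5.5], "dp": [17, -40, 0], "claw": 88}
    - {"rot": [0, 0, -5.5], "dp": [17, -40, 0], "claw": 88}
    - {"rot": [0, 0, -5.5], "dp": [17, -40, 0], "claw": 88}
    - {"rot": [0, 0, -5.5], "dp": [17, -40, 0], "claw": 88}
    - {"rot": [0, 0, -5.5], "dp": [17, -40, 0], "claw": 88}
    - {"rot": [0, 0, -5.5], "dp": [17, -40, 0], "claw": 88}
    - {"rot": [0, 0, -5.5], "dp": [17, -40, 0], "claw": 88}

```text
time: 1.15
tool_pos: [0.3093, 0.1304, 0.2388]
eef_rot: [0.985, 0.175, 0.0, 0.0]
wrist_force: [1.0, 0.5, -0.3]
width: 0.997
```

>>> send_rows:
  rows:
    - {"rot": [0, 0, -5.5], "dp": [17, -40, 0], "claw": 88}
    - {"rot": [0, 0, -5.5], "dp": [17, -40, 0], "claw": 88}
    - {"rot": [0, 0, -5.5], "dp": [17, -40, 0], "claw": 88}
    - {"rot": [0, 0, -5.5], "dp": [17, -40, 0], "claw": 88}
    - {"rot": [0, 0, -5.5], "dp": [17, -40, 0], "claw": 88}
    - {"rot": [0, 0, -5.5], "dp": [17, -40, 0], "claw": 88}
    - {"rot": [0, 0, -5.5], "dp": [17, -40, 0], "claw": 88}
    - {"rot": [0, 0, -5.5], "dp": [17, -40, 0], "claw": 88}
    - {"rot": [0, 0, -5.5], "dp": [17, -40, 0], "claw": 88}
    - {"rot": [0, 0, -5.5], "dp": [17, -40, 0], "claw": 88}

```text
time: 2.15
tool_pos: [0.4795, -0.2696, 0.2385]
eef_rot: [0.954, -0.3, -0.0, -0.0]
wrist_force: [0.9, 0.1, 0.8]
width: 0.995
```

```bash
python3 - <<'E'
from h import *
snap('wrist','w1');o=env.get_obs();print(o['time'],o['tool_pos'],Rn.from_quat(o['eef_rot']).as_matrix(),o['q'])
for X in [(.513,-.244,.04),(.472,-.303,.04),(.439,-.280,.04),(.507,-.22,.02)]: print(proj('w1',X))
E
```

```text
2.2 [ 0.48106623 -0.27492642  0.23754466] [[ 8.15530261e-01 -5.78714366e-01  2.73993553e-04]
 [-5.78713137e-01 -8.15529348e-01 -1.72864489e-03]
 [ 1.22384142e-03  1.25119855e-03 -9.99998468e-01]] [-7.32370465e-01  3.88194606e-01  1.28884184e+00 -1.10861587e-03
  1.46319670e+00 -1.15100999e-01]
[329.64564156 168.33592855]
[328.9252779  237.88418891]
[290.48797969 237.87612946]
[310.88493186 149.79402011]
```

View pics/w1.png

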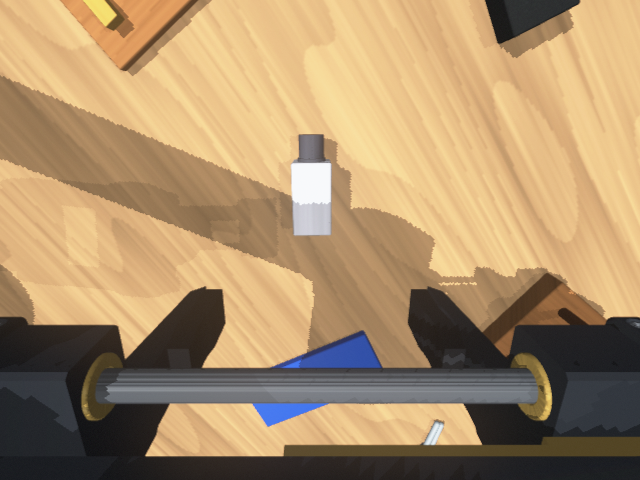

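The wrist view shows the tin upright in the image: its upper face has corners (292,161), (331,161), (330,235) and (294,235), with the cap above at (312,147). It is well aligned with the jaws.

```bash
python3 - <<'E'
from h import *
np.set_printoptions(precision=4,suppress=True)
c=[(292,161),(331,161),(330.5,235),(293.5,235)]
P=np.array([atz('w1',a,.04) for a in c]);print(P,P.mean(0))
a=P[0]+P[1]-P[2]-P[3];print('len',np.linalg.norm(a)/2,'wid',np.linalg.norm(P[0]-P[1]),np.linalg.norm(P[2]-P[3]),'yaw',np.degrees(np.arctan2(a[1],a[0])))
print(tri(('w1',(331,161)),('top0',(393.75,266.75))),tri(('w1',(330.5,235)),('top0',(419.25,288))),tri(('w1',(331,161)),('scene0',(247.5,266.5))),tri(('w1',(330.5,235)),('scene0',(209,263.5))))
E
```

```text
[[ 0.4869 -0.2172  0.04  ]
 [ 0.518  -0.2389  0.04  ]
 [ 0.4751 -0.3013  0.04  ]
 [ 0.4434 -0.2792  0.04  ]] [ 0.4809 -0.2592  0.04  ]
len 0.0757429780315817 wid 0.03801027112153479 0.03861266675936332 yaw 55.25311812125427
(array([ 0.5171, -0.2435,  0.0219]), [np.float64(0.002695461253209181), np.float64(0.0026954612532092167)]) (array([ 0.4736, -0.305 ,  0.0289]), [np.float64(0.0004390170049953376), np.float64(0.000439017004995266)]) (array([ 0.5188, -0.2374,  0.0326]), [np.float64(0.0024870775499493958), np.float64(0.0024870775499493355)]) (array([ 0.4753, -0.301 ,  0.0336]), [np.float64(0.0022798548173807317), np.float64(0.002279854817380753)])
```

>>> send_rows:
  rows:
    - {"rot": [-6.16, 4.28, 0], "dp": [1, 3, -25], "claw": 88}
    - {"rot": [-6.16, 4.28, 0], "dp": [1, 3, -25], "claw": 88}
    - {"rot": [-6.16, 4.28, 0], "dp": [1, 3, -25], "claw": 88}
    - {"rot": [-6.16, 4.28, 0], "dp": [1, 2, -25], "claw": 88}
    - {"rot": [0, 0, 0], "dp": [0, 0, -40], "claw": 88}
    - {"rot": [0, 0, 0], "dp": [0, 0, 0], "claw": 88}
    - {"rot": [0, 0, 0], "dp": [0, 0, 0], "claw": 88}

```text
time: 2.9
tool_pos: [0.4833, -0.2572, 0.0994]
eef_rot: [0.922, -0.288, -0.078, 0.247]
wrist_force: [0.3, -0.3, 0.5]
width: 0.999
```

```bash
python3 - <<'E'
from h import *
o=env.get_obs();print(o['tool_pos'],Rn.from_quat(o['eef_rot']).as_matrix().round(3),o['q'].round(3))
E
```

```text
[ 0.48325415 -0.25719761  0.09938653] [[ 0.822 -0.492 -0.286]
 [-0.569 -0.713 -0.41 ]
 [-0.002  0.5   -0.866]] [-0.477  0.601  1.464 -0.559  1.21   0.365]
```

>>> send_rows:
  newtons: 30
  rows:
    - {"rot": [0, 0, 0], "dp": [0, 0, -35], "claw": 88}
    - {"rot": [0, 0, 0], "dp": [0, 0, -35], "claw": 88}
    - {"rot": [0, 0, 0], "dp": [0, 0, -18], "claw": 88}
    - {"rot": [0, 0, 0], "dp": [0, 0, 0], "claw": 88}
    - {"rot": [0, 0, 0], "dp": [0, 0, 0], "claw": 30}
    - {"rot": [0, 0, 0], "dp": [0, 0, 0], "claw": 30}
    - {"rot": [0, 0, 0], "dp": [0, 0, 0], "claw": 30}
    - {"rot": [0, 0, 0], "dp": [0, 0, 0], "claw": 30}
    - {"rot": [0, 0, 0], "dp": [0, 0, 0], "claw": 30}

```text
time: 3.8
tool_pos: [0.4833, -0.257, 0.0112]
eef_rot: [0.922, -0.288, -0.077, 0.247]
wrist_force: [-0.6, 0.0, -0.2]
width: 0.57
```

>>> send_rows:
  rows:
    - {"rot": [0, 0, 0], "dp": [0, 0, 0], "claw": 30}
    - {"rot": [0, 0, 0], "dp": [0, 0, 0], "claw": 30}
    - {"rot": [0, 0, 0], "dp": [0, 0, 0], "claw": 30}
    - {"rot": [0, 0, 0], "dp": [0, 0, 0], "claw": 30}

```text
time: 4.2
tool_pos: [0.4831, -0.2568, 0.0109]
eef_rot: [0.922, -0.288, -0.078, 0.247]
wrist_force: [-0.5, 1.2, 3.6]
width: 0.452
```

>>> send_rows:
  rows:
    - {"rot": [0, 0, 0], "dp": [0, 0, 30], "claw": 30}
    - {"rot": [0, 0, -6], "dp": [0, 0, 40], "claw": 30}
    - {"rot": [0, 0, -8.5], "dp": [0, 0, 40], "claw": 30}
    - {"rot": [0, 0, -8.5], "dp": [0, 0, 20], "claw": 30}
    - {"rot": [0, 0, -8.5], "dp": [0, 0, 0], "claw": 30}
    - {"rot": [0, 0, -8.5], "dp": [0, 0, 0], "claw": 30}
    - {"rot": [0, 0, -8.5], "dp": [0, 0, 0], "claw": 30}
    - {"rot": [0, 0, -8.5], "dp": [0, 0, 0], "claw": 30}
    - {"rot": [0, 0, -8.5], "dp": [0, 0, 0], "claw": 30}
    - {"rot": [0, 0, -8.5], "dp": [0, 0, 0], "claw": 30}

```text
time: 5.2
tool_pos: [0.4833, -0.2569, 0.14]
eef_rot: [-0.561, 0.786, 0.211, -0.15]
wrist_force: [-0.1, -0.0, -2.7]
width: 0.452
```

```bash
python3 - <<'E'
from h import *
o=env.get_obs();print(o['tool_pos'],Rn.from_quat(o['eef_rot']).as_matrix().round(3),o['q'].round(3),o['wrist_force'],o['width'])
E
```

```text
[ 0.48332795 -0.25693356  0.1399766 ] [[-0.326 -0.819 -0.473]
 [-0.945  0.281  0.164]
 [-0.002  0.501 -0.866]] [-0.636  0.699  1.116 -0.154  1.828  1.265] [-0.14591622 -0.02266531 -2.66973013] 0.45164243183090924
```

>>> send_rows:
  rows:
    - {"rot": [-2.675, -7.732, 0], "dp": [6, -2, 3], "claw": 30}
    - {"rot": [-2.675, -7.732, 0], "dp": [6, -2, 3], "claw": 30}
    - {"rot": [-2.675, -7.732, 0], "dp": [6, -2, 3], "claw": 30}
    - {"rot": [-2.675, -7.732, 0], "dp": [6, -2, 3], "claw": 30}
    - {"rot": [-2.675, -7.732, 0], "dp": [6, -2, 3], "claw": 30}
    - {"rot": [-2.675, -7.732, 0], "dp": [6, -2, 3], "claw": 30}
    - {"rot": [-2.675, -7.732, 0], "dp": [6, -2, 0], "claw": 30}
    - {"rot": [-2.675, -7.732, 0], "dp": [6, -2, 0], "claw": 30}
    - {"rot": [-2.675, -7.732, 0], "dp": [6, -2, 0], "claw": 30}
    - {"rot": [-2.675, -7.732, 0], "dp": [6, -2, 0], "claw": 30}

```text
time: 6.2
tool_pos: [0.5415, -0.268, 0.1583]
eef_rot: [-0.548, 0.75, -0.294, 0.224]
wrist_force: [1.1, 0.8, -2.1]
width: 0.453
```

>>> send_rows:
  rows:
    - {"rot": [-2.675, -7.732, 0], "dp": [0, 0, 0], "claw": 30}
    - {"rot": [0, 0, 0], "dp": [0, 0, 0], "claw": 30}
    - {"rot": [0, 0, 0], "dp": [0, 0, 0], "claw": 30}

```text
time: 6.5
tool_pos: [0.5441, -0.2647, 0.1582]
eef_rot: [-0.546, 0.74, -0.308, 0.244]
wrist_force: [0.4, -0.1, -2.4]
width: 0.454
```

```bash
python3 - <<'E'
from h import *
im=snap('scene','s1')
o=env.get_obs();print(o['tool_pos'],Rn.from_quat(o['eef_rot']).as_matrix().round(3),o['q'].round(3),o['wrist_force'],o['width'])
p=proj('s1',o['tool_pos']).astype(int);print(p)
x,y=max(p[0]-130,0),max(p[1]-130,0)
cv2.imwrite('pics/s1c.png',cv2.resize(im[y:y+240,x:x+260,::-1],None,fx=2.5,fy=2.5,interpolation=cv2.INTER_CUBIC));print(x,y)
E
```

```text
[ 0.54438588 -0.26474136  0.15857338] [[-0.284 -0.657  0.698]
 [-0.959  0.212 -0.19 ]
 [-0.023 -0.723 -0.69 ]] [-0.809  0.381  1.854  1.164  0.419  0.079] [-0.09284109 -0.61327641 -2.37119822] 0.44973673435212463
[229 227]
99 97
```

View pics/s1c.png

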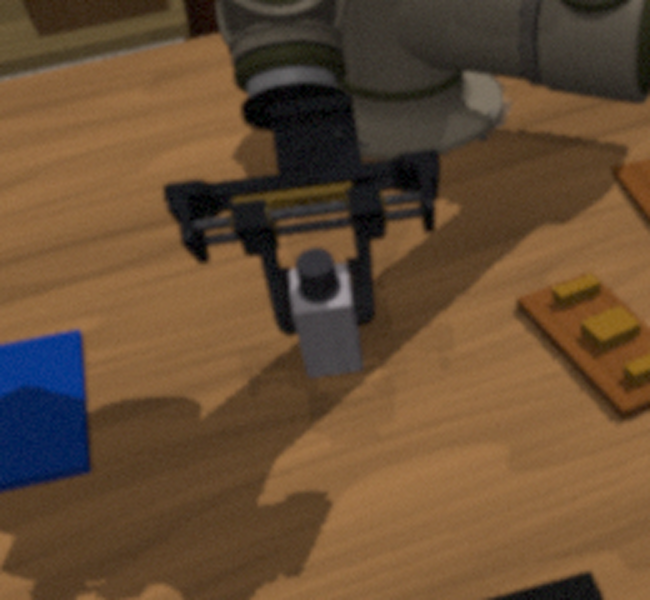

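The scene crop shows the tin held nearly upright, with its cap at crop (317,275), but leaning about 14° because the arm was slowed near a wrist singularity. I'll turn the rest of the way.

>>> send_rows:
  rows:
    - {"rot": [-0.75, -1.8, 0], "dp": [0, 0, -3], "claw": 30}
    - {"rot": [-0.75, -1.8, 0], "dp": [0, 0, -3], "claw": 30}
    - {"rot": [-0.75, -1.8, 0], "dp": [0, 0, -3], "claw": 30}
    - {"rot": [-0.75, -1.8, 0], "dp": [0, 0, -3], "claw": 30}
    - {"rot": [-0.75, -1.8, 0], "dp": [0, 0, -3], "claw": 30}
    - {"rot": [-0.75, -1.8, 0], "dp": [0, 0, -3], "claw": 30}
    - {"rot": [-0.6, -1.9, 0], "dp": [0, 0, -3], "claw": 30}
    - {"rot": [0, 0, 0], "dp": [0, 0, 0], "claw": 30}
    - {"rot": [0, 0, 0], "dp": [0, 0, 0], "claw": 30}

```text
time: 7.45
tool_pos: [0.5447, -0.2646, 0.1377]
eef_rot: [-0.519, 0.693, -0.4, 0.3]
wrist_force: [0.2, -0.7, -3.4]
width: 0.449
```

```bash
cat > st.py <<'E'
from h import *
np.set_printoptions(precision=4,suppress=True)
o=env.get_obs();R=Rn.from_quat(o['eef_rot']).as_matrix();a=R@np.array([0,-.866,-.5])
print(o['time'],o['tool_pos'],'\n',R,o['q'],o['wrist_force'],o['width']);print('a',a,'fix deg',np.degrees(np.cross(a,[0,0,1])),'base est',o['tool_pos']-.019*R[:,2]-.050*a-.008*np.cross(R[:,0],a))
E
python3 st.py
```

```text
7.45 [ 0.5447 -0.2646  0.1377] 
 [[-0.2806 -0.4799  0.8313]
 [-0.9598  0.1415 -0.2423]
 [-0.0014 -0.8659 -0.5003]] [-0.8475  0.4827  2.0199  2.1291  0.5772 -0.9453] [ 0.2331 -0.6942 -3.3671] 0.44856456735188677
a [-0.0001 -0.0014  1.    ] fix deg [-0.0797  0.0037  0.    ] base est [ 0.5366 -0.2621  0.0972]
```

>>> send_rows:
  rows:
    - {"rot": [0, 0, 0], "dp": [0, 0, -20], "claw": 30}
    - {"rot": [0, 0, 0], "dp": [0, 0, -25], "claw": 30}
    - {"rot": [0, 0, 0], "dp": [0, 0, -25], "claw": 30}
    - {"rot": [0, 0, 0], "dp": [0, 0, -15], "claw": 30}
    - {"rot": [0, 0, 0], "dp": [0, 0, -5], "claw": 30}
    - {"rot": [0, 0, 0], "dp": [0, 0, 0], "claw": 30}

```text
time: 8.05
tool_pos: [0.5448, -0.2645, 0.0476]
eef_rot: [-0.519, 0.693, -0.4, 0.301]
wrist_force: [0.4, 0.8, -2.8]
width: 0.448
```

```bash
python3 st.py
```

```text
8.05 [ 0.5448 -0.2645  0.0476] 
 [[-0.2805 -0.4791  0.8317]
 [-0.9598  0.1416 -0.2422]
 [-0.0017 -0.8663 -0.4996]] [-0.8475  0.7105  2.0757  2.4066  0.7626 -1.2961] [ 0.4184  0.787  -2.7719] 0.4478666058421313
a [-0.001  -0.0015  1.    ] fix deg [-0.0855  0.0567  0.    ] base est [ 0.5367 -0.2621  0.0071]
```

>>> send_rows:
  rows:
    - {"rot": [0, 0, 0], "dp": [0, 0, -3], "claw": 30}
    - {"rot": [0, 0, 0], "dp": [0, 0, -1.5], "claw": 30}
    - {"rot": [0, 0, 0], "dp": [0, 0, 0], "claw": 30}

```text
time: 8.35
tool_pos: [0.5445, -0.2646, 0.0436]
eef_rot: [-0.519, 0.693, -0.401, 0.3]
wrist_force: [-0.7, -0.2, -3.2]
width: 0.449
```

>>> send_rows:
  rows:
    - {"rot": [0, 0, 0], "dp": [0, 0, -1.5], "claw": 30}
    - {"rot": [0, 0, 0], "dp": [0, 0, 0], "claw": 30}

```text
time: 8.55
tool_pos: [0.5445, -0.2647, 0.042]
eef_rot: [-0.519, 0.693, -0.401, 0.3]
wrist_force: [0.3, -0.2, -0.7]
width: 0.454
```

>>> send_rows:
  rows:
    - {"rot": [0, 0, 0], "dp": [0, 0, -1.5], "claw": 30}
    - {"rot": [0, 0, 0], "dp": [0, 0, 0], "claw": 30}

```text
time: 8.75
tool_pos: [0.5447, -0.2647, 0.0419]
eef_rot: [-0.518, 0.692, -0.402, 0.301]
wrist_force: [-7.7, 1.9, 11.2]
width: 0.453
```

>>> send_rows:
  rows:
    - {"rot": [0, 0, 0], "dp": [0, 0, 1], "claw": 30}
    - {"rot": [0, 0, 0], "dp": [0, 0, 0], "claw": 60}
    - {"rot": [0, 0, 0], "dp": [0, 0, 0], "claw": 80}
    - {"rot": [0, 0, 0], "dp": [0, 0, 0], "claw": 80}
    - {"rot": [0, 0, 0], "dp": [0, 0, 0], "claw": 80}
    - {"rot": [0, 0, 0], "dp": [-15, 4.4, 9], "claw": 80}
    - {"rot": [0, 0, 0], "dp": [-25, 7.3, 15], "claw": 80}
    - {"rot": [0, 0, 0], "dp": [-25, 7.3, 15], "claw": 80}
    - {"rot": [0, 0, 0], "dp": [-10, 3, 25], "claw": 80}
    - {"rot": [0, 0, 0], "dp": [0, 0, 35], "claw": 80}

```text
time: 9.75
tool_pos: [0.4679, -0.2422, 0.1393]
eef_rot: [-0.518, 0.695, -0.398, 0.3]
wrist_force: [0.1, 0.4, -1.0]
width: 0.91
```

```bash
python3 - <<'E'
from h import *
im=snap('scene','s2'); w=snap('wrist','w2')
c=cv2.resize(im[130:330,120:320,::-1],(400,400),interpolation=cv2.INTER_CUBIC)
cv2.imwrite('pics/c2.png',np.hstack([c,cv2.resize(w[:,:,::-1],(400,300))[np.r_[0:300,[0]*100]]]))
E
python3 st.py
```

```text
9.85 [ 0.4696 -0.243   0.1441] 
 [[-0.2819 -0.4749  0.8337]
 [-0.9594  0.1365 -0.2466]
 [ 0.0033 -0.8694 -0.4941]] [-0.9857  0.4058  2.2201  2.1119  0.7101 -1.0669] [-0.6716  0.0485 -0.1175] 0.9072286137657044
a [-0.0056  0.0051  0.9999] fix deg [ 0.291   0.3213 -0.    ] base est [ 0.4617 -0.2408  0.1035]
```

View pics/c2.png

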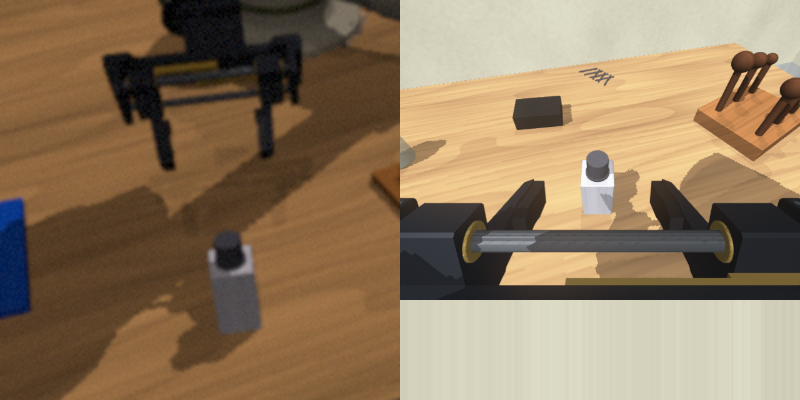

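The tin stands upright on the bench and the gripper is clear, with its cap at crop (228,237). I'll bring the tool back to vertical above it.

>>> send_rows:
  rows:
    - {"rot": [0.6, 2, 0], "dp": [0, 0, 20], "claw": 80}
    - {"rot": [0.6, 2, 0], "dp": [0, 0, 20], "claw": 80}
    - {"rot": [0.6, 2, 0], "dp": [0, 0, 20], "claw": 80}
    - {"rot": [0.6, 2, 0], "dp": [2, 0, 5], "claw": 80}
    - {"rot": [0.9, 3, 0], "dp": [6, -2, 0], "claw": 80}
    - {"rot": [1.5, 5, 0], "dp": [8, -2, 0], "claw": 80}
    - {"rot": [2.2, 7.4, 0], "dp": [12, -4, 0], "claw": 80}
    - {"rot": [2.2, 7.4, 0], "dp": [12, -4, 0], "claw": 80}
    - {"rot": [2.2, 7.4, 0], "dp": [12, -4, 0], "claw": 80}
    - {"rot": [2.2, 7.4, 0], "dp": [12, -4, 0], "claw": 80}

```text
time: 10.85
tool_pos: [0.5242, -0.2516, 0.1977]
eef_rot: [-0.593, 0.783, -0.138, 0.128]
wrist_force: [0.7, 0.5, 0.6]
width: 0.915
```

```bash
cat > dn.py <<'E'
from h import *
import sys
np.set_printoptions(precision=4,suppress=True)
o=env.get_obs();R=Rn.from_quat(o['eef_rot']).as_matrix()
yaw=np.radians(float(sys.argv[1])); x=np.array([np.cos(yaw),np.sin(yaw),0]);z=np.array([0,0,-1.]);T=np.c_[x,np.cross(z,x),z]
print(o['time'],o['tool_pos'],o['q'],'toolz',R[:,2],'yaw',np.degrees(np.arctan2(R[1,0],R[0,0])),'F',o['wrist_force'],o['width']*88.1);print('rotvec to down',np.degrees(Rn.from_matrix(T@R.T).as_rotvec()))
E
python3 dn.py -106.3
```

```text
10.85 [ 0.5242 -0.2516  0.1977] [-0.7384  0.3365  1.5506  0.2459  0.9439  0.9928] toolz [ 0.3643 -0.065  -0.929 ] yaw -105.30001122900373 F [0.7371 0.5313 0.6417] 80.59248189762305
rotvec to down [ 3.9286 21.3621 -0.5991]
```

>>> send_rows:
  rows:
    - {"rot": [1.31, 7.12, -0.2], "dp": [5, -4, 0], "claw": 80}
    - {"rot": [1.31, 7.12, -0.2], "dp": [5, -4, 0], "claw": 80}
    - {"rot": [1.31, 7.12, -0.2], "dp": [2, -2, 0], "claw": 80}
    - {"rot": [0, 0, 0], "dp": [0, 0, 0], "claw": 80}
    - {"rot": [0, 0, 0], "dp": [0, 0, 0], "claw": 80}

```text
time: 11.35
tool_pos: [0.5367, -0.2612, 0.1971]
eef_rot: [-0.601, 0.799, -0.002, 0.003]
wrist_force: [0.0, 0.2, 0.0]
width: 0.907
```

```bash
python3 dn.py -106.3; python3 - <<'E'
from h import *
w=snap('wrist','w3'); 
for X in [(.5367,-.2621,.101),(.5367,-.2621,.075)]: print(proj('w3',X), proj('s2',X))
cv2.imwrite('pics/w3c.png',w[0:480,100:540,::-1])
E
```

```text
11.35 [ 0.5367 -0.2612  0.1971] [-0.6533  0.4905  1.2376  0.0053  1.407   1.1985] toolz [ 0.0084  0.0001 -1.    ] yaw -106.1504119501768 F [0.0422 0.219  0.0029] 79.93880210620632
rotvec to down [-0.0079  0.4813 -0.149 ]
[317.44372692 241.25946252] [233.12703771 249.09465836]
[317.45962128 231.0718489 ] [234.81980114 259.70560554]
```

View pics/w3c.png

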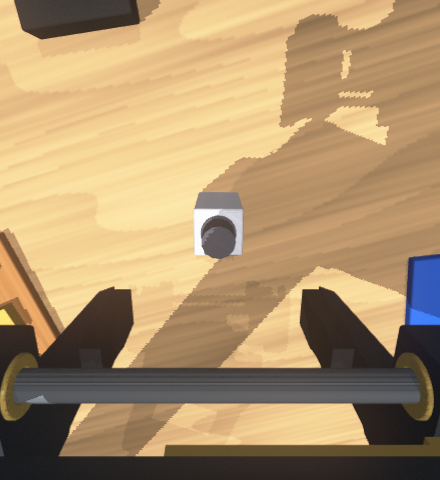

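The wrist view shows the cap's top centre at image (318,243), against a predicted (317,241), so the tin is where I expected. I'll descend and grip it.

>>> send_rows:
  rows:
    - {"rot": [0, 0.48, 0], "dp": [0, -1, -45], "claw": 70}
    - {"rot": [0, 0, 0], "dp": [0, 0, -45], "claw": 64}
    - {"rot": [0, 0, 0], "dp": [0, 0, -40], "claw": 64}
    - {"rot": [0, 0, 0], "dp": [0, 0, -18], "claw": 64}
    - {"rot": [0, 0, 0], "dp": [0, 0, 0], "claw": 30}
    - {"rot": [0, 0, 0], "dp": [0, 0, 0], "claw": 30}
    - {"rot": [0, 0, 0], "dp": [0, 0, 0], "claw": 30}
    - {"rot": [0, 0, 0], "dp": [0, 0, 0], "claw": 30}
    - {"rot": [0, 0, 0], "dp": [0, 0, 0], "claw": 30}

```text
time: 12.3
tool_pos: [0.5372, -0.2633, 0.0526]
eef_rot: [-0.6, 0.8, -0.002, -0.0]
wrist_force: [0.2, 1.6, 7.7]
width: 0.452
```

```bash
python3 dn.py -106.3; python3 - <<'E'
import numpy as np
c=np.array([.507,.221]);t=np.radians(-14.2);R=np.array([[np.cos(t),-np.sin(t)],[np.sin(t),np.cos(t)]])
for p in [(0,.055),(-.005,-.045),(.088,.02)]: print(p,c+R@np.array(p))
E
```

```text
12.3 [ 0.5372 -0.2633  0.0526] [-0.6525  0.6481  1.4114 -0.0023  1.0779  1.2032] toolz [ 0.002  -0.0041 -1.    ] yaw -106.26134261505202 F [0.2064 1.6231 7.6675] 39.84722883922008
rotvec to down [ 0.2377  0.1173 -0.039 ]
(0, 0.055) [0.52049191 0.27431949]
(-0.005, -0.045) [0.49111394 0.1786015 ]
(0.088, 0.02) [0.59721734 0.21880186]
```

>>> send_rows:
  rows:
    - {"rot": [0, 0, 0], "dp": [0, 0, 10], "claw": 30}
    - {"rot": [0, 0, 0], "dp": [0, 0, 35], "claw": 30}
    - {"rot": [0, 0, 0], "dp": [0, 20, 40], "claw": 30}
    - {"rot": [0, 0, 0.5], "dp": [-2, 35, 35], "claw": 30}
    - {"rot": [0, 0, 0.5], "dp": [-2, 45, 10], "claw": 30}
    - {"rot": [0, 0, 0.5], "dp": [-2, 45, 0], "claw": 30}
    - {"rot": [0, 0, 0.5], "dp": [-2, 45, 0], "claw": 30}
    - {"rot": [0, 0, 0], "dp": [-2, 45, 0], "claw": 30}
    - {"rot": [0, 0, 0], "dp": [-2, 45, 0], "claw": 30}
    - {"rot": [0, 0, 0], "dp": [-2, 45, 0], "claw": 30}

```text
time: 13.3
tool_pos: [0.522, 0.0639, 0.1815]
eef_rot: [-0.614, 0.789, -0.001, -0.001]
wrist_force: [0.6, 0.3, -1.9]
width: 0.451
```

>>> send_rows:
  rows:
    - {"rot": [0, 0, 0], "dp": [-2, 45, 0], "claw": 30}
    - {"rot": [0, 0, 0], "dp": [-2, 45, 0], "claw": 30}
    - {"rot": [0, 0, 0], "dp": [0, 45, 0], "claw": 30}
    - {"rot": [0, 0, 0], "dp": [0, 45, 0], "claw": 30}
    - {"rot": [0, 0, 0], "dp": [0, 32, 0], "claw": 30}
    - {"rot": [0, 0, 0], "dp": [0, 0, 0], "claw": 30}
    - {"rot": [0, 0, 0], "dp": [0, 0, 0], "claw": 30}

```text
time: 14.0
tool_pos: [0.5182, 0.2744, 0.181]
eef_rot: [-0.614, 0.789, -0.001, -0.001]
wrist_force: [-0.1, 0.0, -3.0]
width: 0.449
```

```bash
python3 dn.py -104.2; python3 - <<'E'
from h import *
im=snap('scene','s4');w=snap('wrist','w4')
c=cv2.resize(im[100:250,350:550,::-1],(800,600),interpolation=cv2.INTER_CUBIC)
cv2.imwrite('pics/c4.png',c)
E
```

```text
14.0 [0.5182 0.2744 0.181 ] [ 0.2863  0.4901  1.2877 -0.0025  1.3651  2.1052] toolz [-0.0006 -0.0027 -1.    ] yaw -104.18337220940617 F [-0.146   0.0361 -2.9653] 39.566576020204195
rotvec to down [ 0.1572 -0.034  -0.0166]
```

View pics/c4.png

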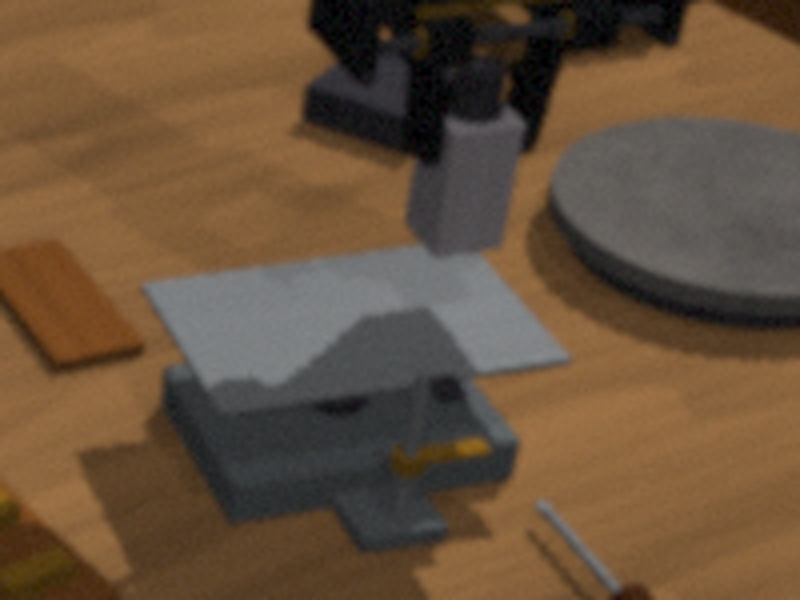

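The crop shows the tin held over the pan's +y half and the fin at crop (475,447). I'll lower it to near the expected sunk height and release it.

>>> send_rows:
  rows:
    - {"rot": [0, 0, 0], "dp": [0, 0, -20], "claw": 30}
    - {"rot": [0, 0, 0], "dp": [0, 0, -20], "claw": 30}
    - {"rot": [0, 0, 0], "dp": [0, 0, -5], "claw": 30}
    - {"rot": [0, 0, 0], "dp": [0, 0, -5], "claw": 30}
    - {"rot": [0, 0, 0], "dp": [0, 0, -5], "claw": 30}
    - {"rot": [0, 0, 0], "dp": [0, 0, -5], "claw": 30}
    - {"rot": [0, 0, 0], "dp": [0, 0, 0], "claw": 30}
    - {"rot": [0, 0, 0], "dp": [0, 0, 0], "claw": 30}

```text
time: 14.9
tool_pos: [0.5189, 0.274, 0.1213]
eef_rot: [-0.614, 0.789, -0.001, -0.001]
wrist_force: [-0.3, -0.5, -1.0]
width: 0.451
```

>>> send_rows:
  rows:
    - {"rot": [0, 0, 0], "dp": [0, 0, -2], "claw": 30}
    - {"rot": [0, 0, 0], "dp": [0, 0, 0], "claw": 30}
    - {"rot": [0, 0, 0], "dp": [0, 0, 0], "claw": 52}
    - {"rot": [0, 0, 0], "dp": [0, 0, 0], "claw": 60}
    - {"rot": [0, 0, 0], "dp": [0, 0, 0], "claw": 60}
    - {"rot": [0, 0, 0], "dp": [0, 0, 20], "claw": 60}
    - {"rot": [0, 0, 0], "dp": [0, 0, 35], "claw": 60}
    - {"rot": [0, 0, 0], "dp": [0, 0, 45], "claw": 60}
    - {"rot": [0, 0, 0], "dp": [0, 0, 25], "claw": 60}
    - {"rot": [0, 0, 0], "dp": [0, -30, 0], "claw": 60}

```text
time: 15.9
tool_pos: [0.5195, 0.2461, 0.2478]
eef_rot: [-0.615, 0.788, -0.002, 0.003]
wrist_force: [1.5, -0.9, -0.1]
width: 0.68
```

>>> send_rows:
  rows:
    - {"rot": [0, 0, 7.7], "dp": [-2.3, -18, 0], "claw": 60}
    - {"rot": [0, 0, 7.7], "dp": [-2.3, -18, 0], "claw": 60}
    - {"rot": [0, 0, 7.7], "dp": [-2.3, -18, 0], "claw": 60}
    - {"rot": [0, 0, 7.7], "dp": [-2.3, -18, 0], "claw": 60}
    - {"rot": [0, 0, 7.7], "dp": [-2.3, -18, 0], "claw": 60}
    - {"rot": [0, 0, 7.7], "dp": [-2.3, -18, 0], "claw": 60}
    - {"rot": [0, 0, 7.7], "dp": [-2.3, -18, 0], "claw": 60}
    - {"rot": [0, 0, 7.7], "dp": [-2.3, -18, 0], "claw": 60}
    - {"rot": [0, 0, 7.7], "dp": [-2.3, -18, 0], "claw": 60}
    - {"rot": [0, 0, 7.7], "dp": [-2.3, -18, 0], "claw": 60}

```text
time: 16.9
tool_pos: [0.4954, 0.0635, 0.244]
eef_rot: [0.972, -0.233, 0.001, 0.0]
wrist_force: [-0.4, 0.2, -0.3]
width: 0.681
```

>>> send_rows:
  rows:
    - {"rot": [0, 0, 7.7], "dp": [-2.3, -18, -10], "claw": 60}
    - {"rot": [0, 0, 7.7], "dp": [-2.3, -18, -10], "claw": 60}
    - {"rot": [0, 0, 7.7], "dp": [-2.3, -18, -10], "claw": 60}
    - {"rot": [0, 0, 7.7], "dp": [-2.3, -18, -10], "claw": 60}
    - {"rot": [0, 0, 0], "dp": [0, 0, 0], "claw": 60}
    - {"rot": [0, 0, 0], "dp": [0, 0, 0], "claw": 60}

```text
time: 17.5
tool_pos: [0.4865, -0.0077, 0.2042]
eef_rot: [1.0, 0.029, 0.001, -0.0]
wrist_force: [-0.6, 0.3, 0.2]
width: 0.682
```

```bash
python3 dn.py 3.6; python3 - <<'E'
from h import *
im=snap('scene','s5');w=snap('wrist','w5')
c=cv2.resize(im[120:220,375:508,::-1],(800,600),interpolation=cv2.INTER_CUBIC)
d=cv2.resize(w[:,:,::-1],(400,300))
c=cv2.resize(im[150:230,390:500,::-1],(440*800//440,582),interpolation=cv2.INTER_CUBIC)
c[0:240,480:800]=cv2.resize(w[:,:,::-1],(320,240),interpolation=cv2.INTER_AREA)
cv2.imwrite('pics/c5.png',c)
E
```

```text
17.5 [ 0.4865 -0.0077  0.2042] [-0.2605  0.2997  1.5288  0.0014  1.3107 -0.3183] toolz [ 0.0026  0.0007 -1.    ] yaw 3.2942159215888647 F [-0.6135  0.3337  0.2345] 60.080170332410646
rotvec to down [-0.0428  0.1486  0.3057]
```

View pics/c5.png

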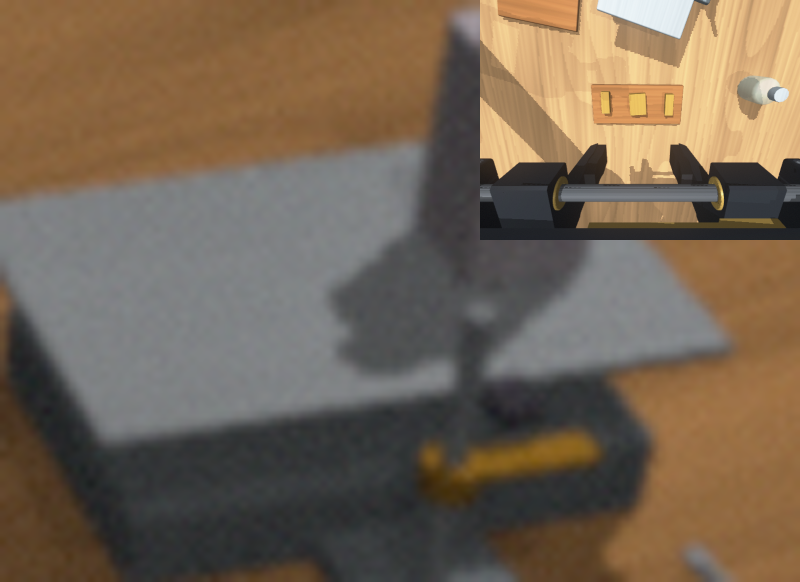

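```bash
python3 - <<'E'
from h import *
from scipy.optimize import least_squares as ls
np.set_printoptions(precision=4,suppress=True)
def W(p,x,y,z):
    c,s=np.cos(p[2]),np.sin(p[2]); return np.array([p[0]+c*x-s*y,p[1]+s*x+c*y,z])
loc=[(.065,.1),(.065,-.1),(-.065,-.1),(-.065,.1)]
sc=[(492.7,189.3),(406.7,203),(386,171.7),(467.3,160)]
f=ls(lambda p:np.concatenate([proj('scene0',W(p,*l,.085))-np.array(s) for l,s in zip(loc,sc)]),[.507,.221,-.25]);p=f.x
print('scene pose',p,np.degrees(p[2]),f.fun)
top=[(153.5,203.5),(236,234),(214,288),(128.5,256)]
g=ls(lambda p:np.concatenate([proj('top0',W(p,*l,.085))-np.array(s) for l,s in zip(loc,top)]),[.507,.221,-.25]);print('top pose',g.x,np.degrees(g.x[2]),g.fun)
h=ls(lambda q:np.concatenate([proj('s5',W(p,*l,q[0]))-np.array(s) for l,s in zip(loc[:2],[(490.7,197.9),(404.4,211.2)])]),[.064]);print('pan z now',h.x,h.fun)
for uv in [(598,436),(598,446),(598,455),(480,458)]:
    u=(390+uv[0]/7.273,150+uv[1]/7.275)
    print(uv,ls(lambda q:proj('s5',W(p,.088,q[0],q[1]))-np.array(u),[.02,.055]).x)
for z in(.064,.058,.052): print(z,'pointer tip crop px',(proj('s5',W(p,.081,.024,z))-[390,150])*7.273, 'fin mid',(proj('s5',W(p,.088,.024,z))-[390,150])*7.273)
E
```

```text
scene pose [ 0.5111  0.2231 -0.2398] -13.737048304744516 [ 1.4636  0.3427 -0.5759  0.4458 -0.5509 -0.6189 -0.3881 -0.6813]
top pose [ 0.5048  0.219  -0.247 ] -14.149671966483568 [-0.1917 -1.1448  1.2117 -1.0174 -0.3504  1.144  -0.6543  0.8547]
pan z now [0.0637] [ 1.4796 -0.0719  0.7821  0.5154]
(598, 436) [0.0427 0.0581]
(598, 446) [0.0434 0.0544]
(598, 455) [0.044 0.051]
(480, 458) [0.0057 0.0571]
0.064 pointer tip crop px [531.5777 415.4793] fin mid [542.2811 429.2231]
0.058 pointer tip crop px [528.2296 432.0999] fin mid [538.8793 445.8758]
0.052 pointer tip crop px [524.9047 448.605 ] fin mid [535.5013 462.4121]
```

The crop shows the pan sunk to about 64 mm with the tin standing on it, and the fin's upper face near crop (538,448), about 57–58 mm high. That means one narrow bar. Now I'll locate the bars precisely.

```bash
python3 - <<'E'
from h import *
np.set_printoptions(precision=4,suppress=True)
def bl(f,box):
    im=cv2.imread(f'pics/{f}.png'); h=cv2.cvtColor(im,cv2.COLOR_BGR2HSV); m=cv2.inRange(h,(19,120,90),(32,255,255))
    M=np.zeros_like(m);x,y,X,Y=box;M[y:Y,x:X]=m[y:Y,x:X]
    c,_=cv2.findContours(M,cv2.RETR_EXTERNAL,cv2.CHAIN_APPROX_NONE)
    return [cv2.minAreaRect(k) for k in sorted(c,key=cv2.contourArea)[-3:]]
for f,b in(('w5',(220,160,410,250)),('top0',(265,230,312,315))):
    for r in bl(f,b):
        P=np.array([atz(f,q,.026) for q in cv2.boxPoints(r)]);c=atz(f,r[0],.026)
        e=P[1]-P[0];g=P[2]-P[1];l=e if np.linalg.norm(e)>np.linalg.norm(g) else g
        print(f,np.round(r[0],1),np.round(r[1],1),c,np.linalg.norm(e),np.linalg.norm(g),'long yaw',np.degrees(np.arctan2(l[1],l[0]))%180)
A=sorted([r[0] for r in bl('w5',(220,160,410,250))]);B=sorted([r[0] for r in bl('top0',(265,230,312,315))],key=lambda p:-p[1])
for a,b in zip(A,B): print('tri',tri(('w5',a),('top0',b)))
E
```

```text
w5 [250.6 204.5] [43.8 17.1] [ 0.424  -0.0023  0.026 ] 0.016022501977676802 0.04258064996268576 long yaw 93.5132926893096
w5 [377.6 208.6] [17.8 43.7] [0.5455 0.0008 0.026 ] 0.04279653124024414 0.016764458023254606 long yaw 92.36268909103009
w5 [315.1 207.8] [43.6 32.6] [ 0.4857 -0.0019  0.026 ] 0.03059863385187919 0.04268057486912545 long yaw 97.87770224649468
top0 [289. 243.] [ 6. 18.] [ 0.5453 -0.0032  0.026 ] 0.04126507779892273 0.014037794326002483 long yaw 96.12913574545493
top0 [283.5 296.5] [ 7. 19.] [ 0.4228 -0.0057  0.026 ] 0.042470268082334506 0.015564950542482615 long yaw 96.11953829042523
top0 [287. 269.] [14. 18.] [ 0.4852 -0.0059  0.026 ] 0.04083123124484722 0.031949876441654076 long yaw 96.1250929348704
tri (array([ 0.4231, -0.0046,  0.0177]), [np.float64(0.0006269415363310795), np.float64(0.0006269415363310771)])
tri (array([ 0.4863, -0.0048,  0.0148]), [np.float64(0.0005255183364569441), np.float64(0.000525518336456935)])
tri (array([ 0.5479, -0.002 ,  0.0136]), [np.float64(8.633660533194692e-05), np.float64(8.633660533203491e-05)])
```

>>> send_rows:
  rows:
    - {"rot": [0, 0, 0.3], "dp": [-32, 2.5, 0], "claw": 36}
    - {"rot": [0, 0, 0], "dp": [-30.5, 2, 0], "claw": 36}
    - {"rot": [0, 0, 0], "dp": [0, 0, -40], "claw": 36}
    - {"rot": [0, 0, 0], "dp": [0, 0, -45], "claw": 36}
    - {"rot": [0, 0, 0], "dp": [0, 0, -45], "claw": 36}
    - {"rot": [0, 0, 0], "dp": [0, 0, -20], "claw": 36}
    - {"rot": [0, 0, 0], "dp": [0, 0, 0], "claw": 36}
    - {"rot": [0, 0, 0], "dp": [0, 0, 0], "claw": 36}

```text
time: 18.4
tool_pos: [0.4246, -0.0031, 0.0546]
eef_rot: [0.999, 0.033, 0.002, -0.0]
wrist_force: [-0.6, 0.4, 0.8]
width: 0.41
```

```bash
python3 dn.py 3.6
```

```text
18.4 [ 0.4246 -0.0031  0.0546] [-0.2885  0.4245  1.898   0.0016  0.816  -0.3563] toolz [ 0.0033  0.0003 -1.    ] yaw 3.8220284937558695 F [-0.6377  0.4476  0.7605] 36.14651815877257
rotvec to down [-0.0144  0.189  -0.222 ]
```

>>> send_rows:
  newtons: 20
  rows:
    - {"rot": [0, 0, 0], "dp": [0, 0, -20], "claw": 36}
    - {"rot": [0, 0, 0], "dp": [0, 0, -14], "claw": 36}
    - {"rot": [0, 0, 0], "dp": [0, 0, -5], "claw": 36}
    - {"rot": [0, 0, 0], "dp": [0, 0, 0], "claw": 8}
    - {"rot": [0, 0, 0], "dp": [0, 0, 0], "claw": 8}
    - {"rot": [0, 0, 0], "dp": [0, 0, 0], "claw": 8}
    - {"rot": [0, 0, 0], "dp": [0, 0, 0], "claw": 8}

```text
time: 19.1
tool_pos: [0.4244, -0.0035, 0.0157]
eef_rot: [0.999, 0.033, 0.002, 0.0]
wrist_force: [0.3, 0.4, 7.0]
width: 0.179
```

>>> send_rows:
  rows:
    - {"rot": [0, 0, 0], "dp": [0, 0, 10], "claw": 8}
    - {"rot": [0, 0, 0], "dp": [0, 0, 40], "claw": 8}
    - {"rot": [0, 0, 0], "dp": [0, 0, 40], "claw": 8}
    - {"rot": [0, 0, -3], "dp": [10, 20, 34], "claw": 8}
    - {"rot": [0, 0, -3], "dp": [14, 40, 0], "claw": 8}
    - {"rot": [0, 0, -4], "dp": [14, 40, 0], "claw": 8}
    - {"rot": [0, 0, -4], "dp": [14, 40, 0], "claw": 8}
    - {"rot": [0, 0, -3.8], "dp": [11.6, 25.5, 0], "claw": 8}
    - {"rot": [0, 0, 0], "dp": [0, 0, 0], "claw": 8}
    - {"rot": [0, 0, 0], "dp": [0, 0, 0], "claw": 8}

```text
time: 20.1
tool_pos: [0.4871, 0.1622, 0.1388]
eef_rot: [0.993, -0.121, 0.001, 0.0]
wrist_force: [-0.1, 0.6, 0.1]
width: 0.181
```

```bash
python3 dn.py -14; python3 - <<'E'
from h import *
im=snap('scene','s6');w=snap('wrist','w6')
c=cv2.resize(im[90:240,350:550,::-1],(800,600),interpolation=cv2.INTER_CUBIC)
c[360:600,0:320]=cv2.resize(w[:,:,::-1],(320,240),interpolation=cv2.INTER_AREA)
cv2.imwrite('pics/c6.png',c)
E
```

```text
20.1 [0.4871 0.1622 0.1388] [ 0.0909  0.4162  1.5579 -0.0008  1.1656  0.333 ] toolz [ 0.0019 -0.0006 -1.    ] yaw -13.850478849861059 F [-0.084   0.5574  0.0622] 15.936974649148182
rotvec to down [ 0.032   0.1102 -0.1495]
```

View pics/c6.png

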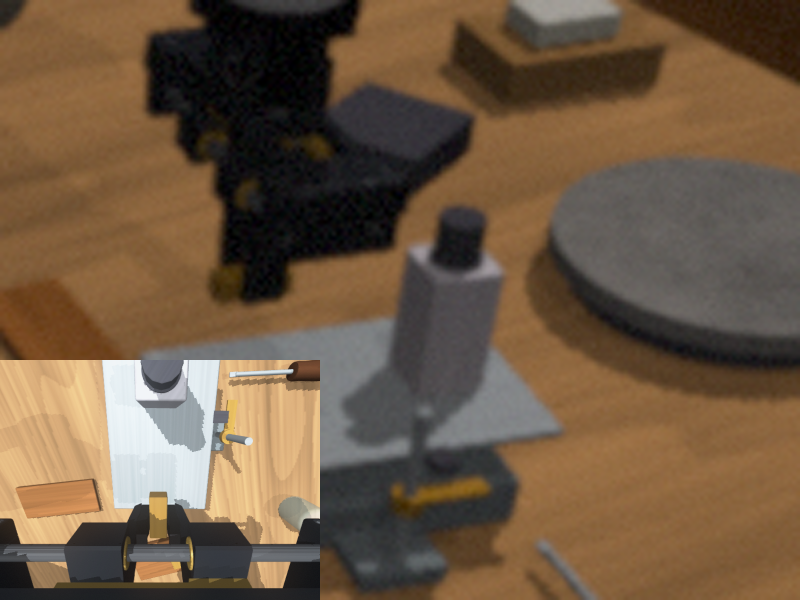

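The view shows the bar gripped above the pan's -y end with the tin standing well clear of it. I'll lower it.

>>> send_rows:
  rows:
    - {"rot": [0, 0, 0], "dp": [0, 0, -30], "claw": 8}
    - {"rot": [0, 0, 0], "dp": [0, 0, -25], "claw": 8}
    - {"rot": [0, 0, 0], "dp": [0, 0, -10], "claw": 8}
    - {"rot": [0, 0, 0], "dp": [0, 0, -5], "claw": 8}
    - {"rot": [0, 0, 0], "dp": [0, 0, -4], "claw": 8}
    - {"rot": [0, 0, 0], "dp": [0, 0, -2], "claw": 8}
    - {"rot": [0, 0, 0], "dp": [0, 0, 0], "claw": 8}
    - {"rot": [0, 0, 0], "dp": [0, 0, 0], "claw": 8}

```text
time: 21.0
tool_pos: [0.4878, 0.1621, 0.0634]
eef_rot: [0.993, -0.122, 0.002, -0.0]
wrist_force: [0.6, 0.0, 0.3]
width: 0.182
```

>>> send_rows:
  rows:
    - {"rot": [0, 0, 0], "dp": [0, 0, 0], "claw": 30}
    - {"rot": [0, 0, 0], "dp": [0, 0, 0], "claw": 36}
    - {"rot": [0, 0, 0], "dp": [0, 0, 0], "claw": 36}
    - {"rot": [0, 0, 0], "dp": [0, 0, 20], "claw": 36}
    - {"rot": [0, 0, 0], "dp": [0, 0, 40], "claw": 36}
    - {"rot": [0, 0, 0], "dp": [-10, -20, 45], "claw": 36}
    - {"rot": [0, 0, 0], "dp": [-20, -45, 20], "claw": 36}
    - {"rot": [0, 0, 0], "dp": [-20, -45, 0], "claw": 36}
    - {"rot": [0, 0, 0], "dp": [0, 0, 0], "claw": 36}
    - {"rot": [0, 0, 0], "dp": [0, 0, 0], "claw": 36}

```text
time: 22.0
tool_pos: [0.4387, 0.0543, 0.1868]
eef_rot: [0.992, -0.123, 0.002, -0.0]
wrist_force: [0.6, -0.1, -0.1]
width: 0.41
```

>>> send_rows:
  rows:
    - {"rot": [0, 0, 0], "dp": [0, 0, 0], "claw": 36}
    - {"rot": [0, 0, 0], "dp": [0, 0, 0], "claw": 36}
    - {"rot": [0, 0, 0], "dp": [0, 0, 0], "claw": 36}
    - {"rot": [0, 0, 0], "dp": [0, 0, 0], "claw": 36}

```text
time: 22.4
tool_pos: [0.4389, 0.0554, 0.1862]
eef_rot: [0.993, -0.121, 0.001, -0.0]
wrist_force: [0.3, 0.0, 0.7]
width: 0.408
```

```bash
python3 dn.py -14; python3 - <<'E'
from h import *
im=snap('scene','s7');w=snap('wrist','w7')
c=cv2.resize(im[150:230,390:500,::-1],(800,582),interpolation=cv2.INTER_CUBIC)
c[342:582,0:320]=cv2.resize(w[:,:,::-1],(320,240),interpolation=cv2.INTER_AREA)
cv2.imwrite('pics/c7.png',c)
E
```

```text
22.4 [0.4389 0.0554 0.1862] [-0.1432  0.2447  1.6687  0.0001  1.2261  0.0993] toolz [ 0.002  -0.0002 -1.    ] yaw -13.89516353312653 F [0.27   0.0149 0.6846] 35.92100818843248
rotvec to down [ 0.011   0.1147 -0.1049]
```

View pics/c7.png

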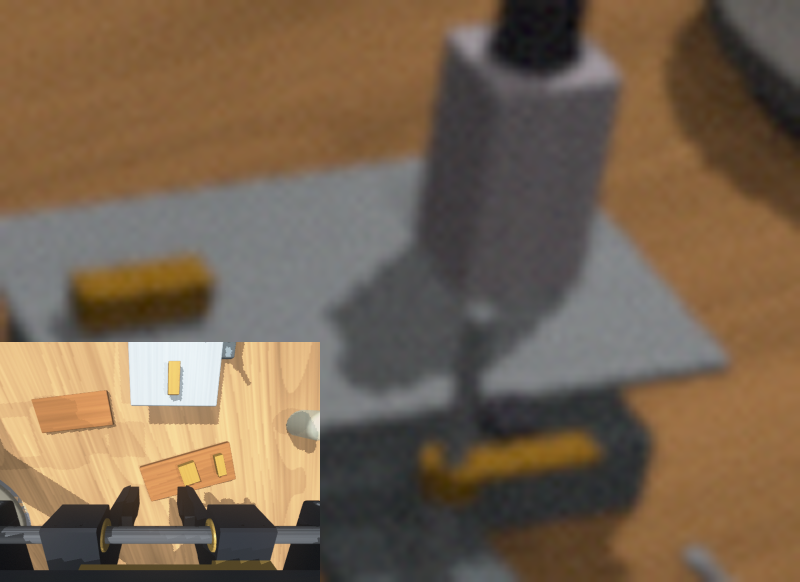

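The crop shows the tin and the bar on the pan, with the pointer's dark tip near crop (510,420) right beside the fin at (540,450). The height looks right, but I want a closer oblique look before handing in.

```bash
python3 - <<'E'
from h import *
np.set_printoptions(precision=4,suppress=True)
H=np.array(env.camera_info('wrist')['hand_eye']);K=np.array(env.camera_info('wrist')['mtx'])
fin=np.array([.596,.228,.058])
for psi in(90,120,150):
  for th in(30,45):
    y=np.radians(psi);x=np.array([np.cos(y),np.sin(y),0]);z=np.array([0,0,-1.]);R=np.c_[x,np.cross(z,x),z]
    h=R[:,1];w=np.cross(z,h); R=Rn.from_rotvec(np.radians(th)*w).as_matrix()@R
    d=np.linalg.inv(K)@[316,170,1];d/=np.linalg.norm(d)
    for L in(.24,.3):
      t=fin-R@(H[:3,:3]@(d*L)+H[:3,3]); c=t+R@H[:3,3]
      print(psi,th,L,'TCP',t,'toolz',R[:,2],'cam',c,'elev',np.degrees(np.arcsin((c-fin)[2]/L)),'rotvec',np.degrees(th*np.pi/180*w))
E
```

```text
90 30 0.24 TCP [0.595  0.2283 0.1638] toolz [ 0.5   -0.    -0.866] cam [0.4509 0.2283 0.2492] elev 52.80917135600258 rotvec [ -0. -30.  -0.]
90 30 0.3 TCP [0.5588 0.2284 0.2116] toolz [ 0.5   -0.    -0.866] cam [0.4147 0.2284 0.297 ] elev 52.809171356002565 rotvec [ -0. -30.  -0.]
90 45 0.24 TCP [0.5677 0.2283 0.1599] toolz [ 0.7071 -0.     -0.7071] cam [0.4064 0.2283 0.2051] elev 37.80919736450257 rotvec [ -0. -45.  -0.]
90 45 0.3 TCP [0.5203 0.2284 0.1967] toolz [ 0.7071 -0.     -0.7071] cam [0.359  0.2284 0.2419] elev 37.80919736450257 rotvec [ -0. -45.  -0.]
120 30 0.24 TCP [0.595  0.2278 0.1638] toolz [ 0.433  0.25  -0.866] cam [0.4702 0.1557 0.2492] elev 52.80917135600258 rotvec [ 15.     -25.9808   0.    ]
120 30 0.3 TCP [0.5636 0.2097 0.2116] toolz [ 0.433  0.25  -0.866] cam [0.4388 0.1377 0.297 ] elev 52.809171356002565 rotvec [ 15.     -25.9808   0.    ]
120 45 0.24 TCP [0.5713 0.2141 0.1599] toolz [ 0.6124  0.3536 -0.7071] cam [0.4316 0.1335 0.2051] elev 37.80919736450257 rotvec [ 22.5    -38.9711   0.    ]
120 45 0.3 TCP [0.5302 0.1905 0.1967] toolz [ 0.6124  0.3536 -0.7071] cam [0.3905 0.1098 0.2419] elev 37.80919736450257 rotvec [ 22.5    -38.9711   0.    ]
150 30 0.24 TCP [0.5952 0.2273 0.1638] toolz [ 0.25   0.433 -0.866] cam [0.5232 0.1025 0.2492] elev 52.809171356002565 rotvec [ 25.9808 -15.       0.    ]
150 30 0.3 TCP [0.577  0.196  0.2116] toolz [ 0.25   0.433 -0.866] cam [0.505  0.0711 0.297 ] elev 52.80917135600258 rotvec [ 25.9808 -15.       0.    ]
150 45 0.24 TCP [0.5816 0.2036 0.1599] toolz [ 0.3536  0.6124 -0.7071] cam [0.5009 0.0639 0.2051] elev 37.80919736450257 rotvec [ 38.9711 -22.5      0.    ]
150 45 0.3 TCP [0.5578 0.1626 0.1967] toolz [ 0.3536  0.6124 -0.7071] cam [0.4772 0.0229 0.2419] elev 37.80919736450257 rotvec [ 38.9711 -22.5      0.    ]
```

>>> send_rows:
  rows:
    - {"rot": [0, 0, 8.4], "dp": [0, 0, 10], "claw": 36}
    - {"rot": [0, 0, 8.4], "dp": [0, 0, 20], "claw": 36}
    - {"rot": [0, 0, 8.4], "dp": [0, 0, 20], "claw": 36}
    - {"rot": [0, 0, 8.4], "dp": [0, 0, 0], "claw": 36}
    - {"rot": [0, 0, 8.4], "dp": [0, 0, 0], "claw": 36}
    - {"rot": [0, 0, 8.4], "dp": [0, 0, 0], "claw": 36}
    - {"rot": [0, 0, 8.4], "dp": [0, 0, 0], "claw": 36}
    - {"rot": [0, 0, 8.4], "dp": [0, 0, 0], "claw": 36}
    - {"rot": [0, 0, 8.4], "dp": [10, 10, 0], "claw": 36}
    - {"rot": [0, 0, 8.4], "dp": [10, 10, 0], "claw": 36}

```text
time: 23.5
tool_pos: [0.459, 0.0752, 0.2365]
eef_rot: [0.817, 0.576, 0.001, -0.001]
wrist_force: [0.1, -0.7, 0.3]
width: 0.411
```

>>> send_rows:
  rows:
    - {"rot": [0, 0, 8.4], "dp": [15, 20, 0], "claw": 36}
    - {"rot": [0, 0, 8.4], "dp": [15, 20, 0], "claw": 36}
    - {"rot": [0, 0, 8.4], "dp": [15, 20, 0], "claw": 36}
    - {"rot": [0, 0, 8.4], "dp": [15, 20, 0], "claw": 36}
    - {"rot": [0, 0, 8.3], "dp": [15, 20, 0], "claw": 36}
    - {"rot": [0, 0, 8], "dp": [10, 20, 0], "claw": 36}
    - {"rot": [0, 0, 0], "dp": [6, 5, 0], "claw": 36}
    - {"rot": [0, 0, 0], "dp": [0, 0, 0], "claw": 36}

```text
time: 24.3
tool_pos: [0.55, 0.2001, 0.236]
eef_rot: [0.502, 0.865, 0.0, -0.001]
wrist_force: [0.1, -1.1, -0.3]
width: 0.406
```

>>> send_rows:
  rows:
    - {"rot": [2.9, -5.05, 0], "dp": [0, 0, -5], "claw": 36}
    - {"rot": [2.9, -5.05, 0], "dp": [0, 0, -5], "claw": 36}
    - {"rot": [2.9, -5.05, 0], "dp": [0, 0, -5], "claw": 36}
    - {"rot": [2.9, -5.05, 0], "dp": [0, 0, -5], "claw": 36}
    - {"rot": [2.9, -5.05, 0], "dp": [0, 0, -5], "claw": 36}
    - {"rot": [2.9, -5.05, 0], "dp": [0, 0, -5], "claw": 36}
    - {"rot": [0, 0, 0], "dp": [0, 0, 0], "claw": 36}
    - {"rot": [0, 0, 0], "dp": [0, 0, 0], "claw": 36}

```text
time: 25.1
tool_pos: [0.5498, 0.1991, 0.207]
eef_rot: [0.478, 0.826, 0.259, 0.149]
wrist_force: [-0.0, 0.0, 0.7]
width: 0.407
```

```bash
python3 dn.py 120; python3 - <<'E'
from h import *
w=snap('wrist','w8');s=snap('scene','s8')
print(proj('w8',[.596,.228,.058]),proj('w8',[.57,.23,.058]))
p=proj('w8',[.596,.228,.058]); print(w.shape)
E
```

```text
25.1 [0.5498 0.1991 0.207 ] [ 0.0238  0.2796  1.7004  0.4593  0.666  -2.3602] toolz [ 0.4944  0.2857 -0.8209] yaw 119.86955718905207 F [-0.0414  0.0258  0.6972] 35.880946731307006
rotvec to down [-17.4687  30.1226   0.1599]
[318.18226147 174.83042792] [336.46259535 154.93619833]
(480, 640, 3)
```

```bash
python3 - <<'E'
import cv2
w=cv2.imread('pics/w8.png'); c=cv2.resize(w[122:222,255:388],(800,600),interpolation=cv2.INTER_CUBIC)
c[0:180,0:240]=cv2.resize(w,(240,180),interpolation=cv2.INTER_AREA)
cv2.imwrite('pics/c8.png',c)
E
```

```text
(no output)
```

View pics/c8.png

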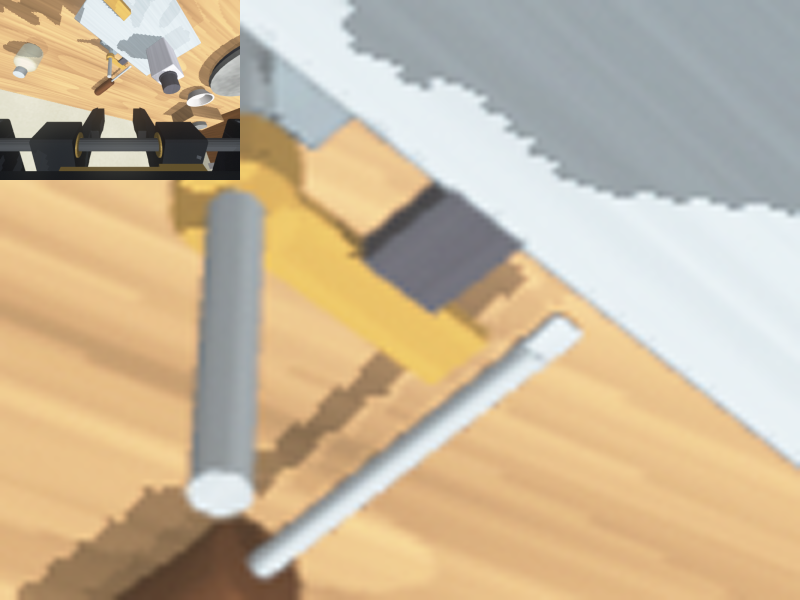

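```bash
python3 - <<'E'
from h import *
from scipy.optimize import least_squares as ls
np.set_printoptions(precision=4,suppress=True)
px=lambda u:(255+u[0]*133/800,122+u[1]/6)
def W(p,x,y,z):
    c,s=np.cos(p[2]),np.sin(p[2]); return np.array([p[0]+c*x-s*y,p[1]+s*x+c*y,z])
zp=.0577
obs={'tipA':((362,243),(.081,.017)),'tipB':((435,312),(.081,.031)),'rootA':((440,190),(.065,.017)),'rootB':((523,243),(.065,.031))}
f=ls(lambda p:np.concatenate([proj('w8',W(p,*l,zp))-np.array(px(u)) for u,l in obs.values()]),[.508,.221,-.245]);p=f.x
print('pose',p,np.degrees(p[2]),f.fun)
for z in(.0577,.055,.0517):
  for n,u in[('fin end near',(485,335)),('fin end far',(440,385)),('near mid R',(460,316)),('near L',(315,200)),('post top',(220,490))]:
    X=atz('w8',px(u),.108 if n=='post top' else z);d=X[:2]-p[:2];c,s=np.cos(p[2]),np.sin(p[2]);print(z,n,np.array([c*d[0]+s*d[1],-s*d[0]+c*d[1]]))
# sideways: camera direction
K,R,t=cam('w8');print('cam',-R.T@t)
E
```

```text
pose [ 0.5044  0.2237 -0.251 ] -14.380732826349176 [ 0.164   1.6126 -0.2156 -1.1166  1.0309 -0.5388 -1.0144 -0.0207]
0.0577 fin end near [0.0799 0.0404]
0.0577 fin end far [0.0914 0.043 ]
0.0577 near mid R [0.0798 0.0352]
0.0577 near L [0.0789 0.0059]
0.0577 post top [ 0.0885 -0.0001]
0.055 fin end near [0.0815 0.0424]
0.055 fin end far [0.0932 0.0449]
0.055 near mid R [0.0815 0.037 ]
0.055 near L [0.0805 0.0074]
0.055 post top [ 0.0885 -0.0001]
0.0517 fin end near [0.0836 0.0447]
0.0517 fin end far [0.0954 0.0473]
0.0517 near mid R [0.0835 0.0393]
0.0517 near L [0.0826 0.0093]
0.0517 post top [ 0.0885 -0.0001]
cam [0.4186 0.1232 0.2797]
```

The last picture (the 12th, so no more viewing) shows the pointer's dark tip, crop (362,243)–(435,312), abutting the fin's near edge at (315,200)–(485,335). The height difference isn't clear to within 3 mm from it. I'll add a view from above and measure numerically by parallax.

>>> send_rows:
  rows:
    - {"rot": [-2.9, 5.05, 0], "dp": [12, 7, 5], "claw": 36}
    - {"rot": [-2.9, 5.05, 0], "dp": [15, 8, 0], "claw": 36}
    - {"rot": [-2.9, 5.05, 0], "dp": [15, 8, 0], "claw": 36}
    - {"rot": [-2.9, 5.05, 0], "dp": [15, 8, 0], "claw": 36}
    - {"rot": [-2.9, 5.05, 0], "dp": [15, 9, 0], "claw": 36}
    - {"rot": [-2.9, 5.05, 0], "dp": [15, 9, 0], "claw": 36}
    - {"rot": [0, 0, 0], "dp": [15, 9, 0], "claw": 36}
    - {"rot": [0, 0, 0], "dp": [15, 9, 0], "claw": 36}
    - {"rot": [0, 0, 0], "dp": [0, 0, 0], "claw": 36}
    - {"rot": [0, 0, 0], "dp": [0, 0, 0], "claw": 36}

```text
time: 26.2
tool_pos: [0.6667, 0.2668, 0.2114]
eef_rot: [0.501, 0.866, -0.0, -0.001]
wrist_force: [-0.4, 0.1, -0.3]
width: 0.409
```

```bash
python3 dn.py 120; cat > prof.py <<'E'
from h import *
import sys
np.set_printoptions(precision=4,suppress=True)
p=[.5044,.2237,-.251]; z=.0577
c,s=np.cos(p[2]),np.sin(p[2])
def lab(f,y,x0=66,x1=104):
    im=cv2.cvtColor(cv2.imread(f'pics/{f}.png'),cv2.COLOR_BGR2HSV)
    out=''
    for x in np.arange(x0,x1):
        X=[p[0]+c*x/1e3-s*y/1e3,p[1]+s*x/1e3+c*y/1e3,z];u,v=proj(f,X).round().astype(int)
        if not(0<=u<640 and 0<=v<480): out+='.';continue
        h,sa,va=im[v,u].astype(int)
        out+='Y' if sa>130 and 18<h<32 and va>150 else 'y' if sa>130 and 16<h<32 else 'D' if sa<70 and va<150 else 'P' if sa<70 else 'w'
    return out
for f in sys.argv[1:]:
    K,R,t=cam(f);print(f,'cam',-R.T@t,'fin px',proj(f,[.596,.228,.058]))
    for y in range(-10,56,3): print('%4d'%y,lab(f,y))
E
python3 - <<'E'
from h import *
snap('wrist','w9')
E
python3 prof.py w8 w9
```

```text
26.2 [0.6667 0.2668 0.2114] [ 0.216   0.7121  0.7803  0.001   1.6506 -1.8763] toolz [-0.0016  0.0007 -1.    ] yaw 119.88192366671443 F [-0.4328  0.058  -0.3207] 36.059299971974696
rotvec to down [-0.0387 -0.0929  0.118 ]
w8 cam [0.4186 0.1232 0.2797] fin px [318.1823 174.8304]
 -10 PPPPPPPDwwwwYYwYwyyYYYYYwwwwwwwwwwwwww
  -7 PPPPPPPDYYYYYwYYYYYYYYYYYYYYwwwwwwwwww
  -4 PPPPPPPDYYYYYYYYYYYwDPDDwwYYYYwwwwwwww
  -1 PPPPPPPPwwYYYYYYYYwPPPPPPDDPDwYwwwwwww
   2 wwwwwwwwwwwwYwyYYYwwPPPPPPPPDDDDwwwwww
   5 PwwwwwwwwwwwwwYYYYYYYYwPPPPPPPPPPDDDww
   8 wwwwwwwwwwwwwwYYYYYYYYYYYYPPPPPPPPPPPD
  11 wwwwwwwwwwwwwwYYYYYYYYYYYYwwwwPPPPPPPP
  14 wwwwwwwwwwwwwwwYYYYYYYYYYYYwwwwwwPPPPP
  17 DDDDDDDDDDDDDDDwYYYYYYYYYYYwwwwwwwwwww
  20 DDDDDDDDDDDDDDDDPwYYYYYYYYYwwwwwwwwwww
  23 DDDDDDDDDDDDDDDDPwYYYYYYYYwwwwwwwwwwww
  26 DDDDDDDDDDDDDDDDDYYYYYYYYYwwwwwwwwwwww
  29 DDDDDDDDDDDDDDDDDYYYYYYYYYwwwwwwwwwwww
  32 wwwwDPwDwwDDwwwwwYYYYYYYYYYwwwwwwwwwww
  35 wwwwwwwwwwwwwwYYYYYYYYYYYYYwwwwwwwwwww
  38 wwwwwwwwwwwwwyyYYYYYYYYYYYwwwwwwwwwwww
  41 wwwwwwwwwwwwwwwwYYwYYYYYYYYwwwwwwwwwww
  44 wwwwPPPPwPPPPwwwwwwwwwwww
[... 470 characters left out ...]
8 DDDDDDDDDDDDDDDDDwYYYYYYYYYYYPPDDDwwww
  11 DDDDDDDDDDDDDDDDDwYYYYYYYYYYYPPPDDwwww
  14 DDDDDDDDDDDDDDDDDYYYYYYYYYYYYPPPPDwwww
  17 DDDDDDDDDDDDDDDDDwYYYYYYYYYYYPPPPDwwww
  20 DDDDDDDDDDDDDDDDDDYYYYYYYYYYYPPPPDwwww
  23 DDDDDDDDDDDDDDDDDwYYYYYYYYYYYPPPPwwwww
  26 DDDDDDDDDDDDDDDDwwYYYYYYYYYYwwwwwwwwww
  29 DDDDDDDDDDDDDDDDwYYYYYYYYYYYYwwwwwwwww
  32 DwwwwwwwwwwwwwwwwYYYYYYYYYYYYwwwwwwwww
  35 wwwwwwwwwwwwwwwwwYYYYYYYYYYYYwwwwwwwww
  38 wwwwwwwwwwwwwwwwwYYYYYYYYYYYYwwwwwwwww
  41 wwwwwwwwwwwwwwwwwYYYYYYYYYYYYwwwwwwwww
  44 wwwwwwwwwwwwwwwwwwwwwwwwwwwwwwwwwwwwww
  47 wwwwwwwwwwwwwwwwwwwwwwwwwwwwwwwwwwwwww
  50 wwwwwwwwwwwwwwwwwwwwwwwwwwwwwwwwwwwwww
  53 Dwwwwwwwwwwwwwwwwwwwwwwwwwwwwwwwwwwwww
```

```bash
cat > edge.py <<'E'
from h import *
np.set_printoptions(precision=2,suppress=True,linewidth=200)
p=[.5044,.2237,-.251]; z=.0577
c,s=np.cos(p[2]),np.sin(p[2])
def rect(f,xs,ys):
    K,R,t=cam(f);gx,gy=np.meshgrid(xs/1e3,ys/1e3)
    X=np.stack([p[0]+c*gx-s*gy,p[1]+s*gx+c*gy,gx*0+z],-1)@R.T+t; uv=X@K.T; uv=(uv[...,:2]/uv[...,2:]).astype(np.float32)
    return cv2.remap(cv2.imread(f'pics/{f}.png').astype(np.float32),uv[...,0],uv[...,1],cv2.INTER_LINEAR)
def show(n,prof,ax):
    print(n); print(np.c_[ax,prof].T.round(0).astype(int) if 0 else '\n'.join(' '.join('%5.1f'%v for v in r) for r in np.c_[ax,prof].T))
for f in('w8','w9'):
    A=rect(f,np.arange(78,99,1.),np.arange(33,41,1.)).mean(0);show(f+' fin across x BGR',A,np.arange(78,99,1.))
    A=rect(f,np.arange(86,92,1.),np.arange(36,50,1.)).mean(1);show(f+' fin end y',A,np.arange(36,50,1.))
    A=rect(f,np.arange(68,79,1.),np.arange(24,40,1.)).mean(1);show(f+' pointer +y side',A,np.arange(24,40,1.))
    A=rect(f,np.arange(76,90,1.),np.arange(20,29,1.)).mean(0);show(f+' pointer tip x',A,np.arange(76,90,1.))
E
python3 edge.py
```

```text
w8 fin across x BGR
 78.0  79.0  80.0  81.0  82.0  83.0  84.0  85.0  86.0  87.0  88.0  89.0  90.0  91.0  92.0  93.0  94.0  95.0  96.0  97.0  98.0
111.8  95.9  89.0 101.7 106.4 105.6 104.3 104.4 104.4 104.2 104.3 105.4 107.1 106.5 109.5 116.8 117.1 114.8 112.6 110.3 106.8
154.7 148.8 153.9 186.5 199.1 198.3 195.5 194.8 194.7 194.6 194.9 197.9 201.9 201.1 190.9 171.6 161.9 157.6 154.6 151.2 145.9
191.1 185.0 191.9 226.9 237.1 236.9 235.7 235.4 235.2 234.2 235.2 236.9 238.6 238.1 230.2 209.4 198.6 194.3 190.6 186.1 180.1
w8 fin end y
 36.0  37.0  38.0  39.0  40.0  41.0  42.0  43.0  44.0  45.0  46.0  47.0  48.0  49.0
105.5 105.6 105.6 105.3 105.2 110.6 124.6 133.4 134.6 132.3 152.2 184.8 220.2 236.9
197.8 197.7 197.7 197.7 197.4 193.8 184.3 185.2 182.5 152.9 151.8 180.3 215.7 233.7
236.5 236.3 236.7 236.6 236.3 233.8 226.2 226.4 220.8 170.9 148.3 171.5 205.9 225.4
w8 pointer +y side
 24.0  25.0  26.0  27.0  28.0  29.0  30.0  31.0  32.0  33.0  34.0  35.0  36.0  37.0  38.0  39.0
123.4 123.4 122.8 121.4 123.8 126.0 125.4 121.1 109.3 103.4 102.7 105.6 119.0 139.5 140.9 137.0
114.2 114.0 113.
[... 1457 characters left out ...]
 30.0  31.0  32.0  33.0  34.0  35.0  36.0  37.0  38.0  39.0
118.7 118.5 117.5 117.9 121.3 121.9 119.6 107.0  95.6  95.4  95.0  95.1  95.4  95.7  96.1  96.2
110.4 110.1 108.9 109.6 112.3 113.0 112.3 118.7 126.5 127.3 127.0 126.9 127.3 127.6 128.2 128.9
110.4 110.3 109.4 110.0 112.5 112.8 113.3 133.8 155.5 157.0 156.8 156.5 156.8 157.2 158.3 159.3
w9 pointer tip x
 76.0  77.0  78.0  79.0  80.0  81.0  82.0  83.0  84.0  85.0  86.0  87.0  88.0  89.0
119.2 119.3 119.0 118.9 119.0 118.2 117.4  98.0  98.9 101.7 100.8 100.8 100.0  99.2
110.7 111.3 111.1 110.8 111.2 112.9 128.3 153.3 184.1 190.7 189.5 188.5 187.6 186.9
111.5 112.0 111.6 111.7 112.0 114.9 137.2 185.0 225.7 232.3 231.0 230.1 229.5 228.8
```

>>> send_rows:
  rows:
    - {"rot": [0, 0, 0], "dp": [-17, -9.6, 5], "claw": 36}
    - {"rot": [2.8, -4.87, 0], "dp": [-17, -9.6, 0], "claw": 36}
    - {"rot": [2.8, -4.87, 0], "dp": [-17, -9.6, 0], "claw": 36}
    - {"rot": [2.8, -4.87, 0], "dp": [-17, -9.6, 0], "claw": 36}
    - {"rot": [2.8, -4.87, 0], "dp": [-17, -9.6, 0], "claw": 36}
    - {"rot": [2.8, -4.87, 0], "dp": [-17, -9.6, 0], "claw": 36}
    - {"rot": [2.8, -4.87, 0], "dp": [-17, -9.6, -5], "claw": 36}
    - {"rot": [2.8, -4.87, 0], "dp": [-17, -9.6, -10], "claw": 36}
    - {"rot": [2.8, -4.87, 0], "dp": [0, 0, -3], "claw": 36}
    - {"rot": [0, 0, 0], "dp": [0, 0, 0], "claw": 36}

```text
time: 27.25
tool_pos: [0.5311, 0.1927, 0.1999]
eef_rot: [0.464, 0.806, 0.321, 0.18]
wrist_force: [0.4, -0.7, 0.2]
width: 0.409
```

>>> send_rows:
  rows:
    - {"rot": [0, 0, 0], "dp": [0, 0, 0], "claw": 36}
    - {"rot": [0, 0, 0], "dp": [0, 0, 0], "claw": 36}

```text
time: 27.45
tool_pos: [0.5337, 0.1935, 0.2014]
eef_rot: [0.462, 0.807, 0.321, 0.181]
wrist_force: [-0.1, -0.0, -0.1]
width: 0.406
```

```bash
python3 dn.py 120; python3 - <<'E'
from h import *
snap('wrist','w10')
E
python3 prof.py w10; sed -i "s/for f in('w8','w9')/for f in('w10',)/" edge.py; python3 edge.py
```

```text
27.45 [0.5337 0.1935 0.2014] [-0.0301  0.2507  1.8522  0.8312  0.5208 -2.7583] toolz [ 0.5882  0.3501 -0.7291] yaw 120.45942544472135 F [-0.1028 -0.0243 -0.0658] 35.806857497820396
rotvec to down [-21.9773  37.1826  -0.3312]
w10 cam [0.3957 0.1116 0.2513] fin px [313.2735 167.9242]
 -10 wwwwwwwYYYYYYYYYyYYYYYYYwwwwwwwwwwwwww
  -7 wwwwwwYYYYYYYYYYYYYYYYYYYYYYywwwwwwwww
  -4 wwwwwwwYYYYYYYYYYYwwPPDDDwYYYYwwwwwwww
  -1 wwwwwwwwwwYYYYYYYwPPPPPPPPDDwwYwwwwwww
   2 wwwwwwwwwwwwYYYYYYYPPPPPPPPPPPPDwwwwww
   5 wwwwwwwwwwwwwYYYYYYYYYYPPPPPPPPPPPDwww
   8 wwwwwwwwwwwwwYYYYYYYYYYYYYPPPPPPPPPPPP
  11 wwwwwwwwwwwwwwYYYYYYYYYYYYwwwwPPPPPPPP
  14 DwDwwDwDwwDwwwwYYYYYYYYYYYwwwwwwwPPPPP
  17 DDDDDDDDDDDDDDDwYYYYYYYYYYwwwwwwwwwwww
  20 DDDDDDDDDDDDDDDDPwYYYYYYYYwwwwwwwwwwww
  23 DDDDDDDDDDDDDDDDDwYYYYYYYYwwwwwwwwwwww
  26 DDDDDDDDDDDDDDDDDYYYYYYYYYwwwwwwwwwwww
  29 DDDDDDDDDDDDDDDDDwYYYYYYYwwwwwwwwwwwww
  32 PwDwwwwwwDwDwYwwwYYYYYYYYYwwwwwwwwwwww
  35 wwwwwwwwwwwwwYYYYYYYYYYYYwwwwwwwwwwwww
  38 PPPPPPPPDPDPwwYYYYYYYYYYYYwwPwPwPwwwww
  41 PPPPPPPPPPPPPPPwPPPPPPwPPPPPPPPPPPPPPP
  44 wwwwPwPwwwPPPPPPwPPP
[... 1083 characters left out ...]
30.0  31.0  32.0  33.0  34.0  35.0  36.0  37.0  38.0  39.0
123.0 123.1 122.8 121.4 122.8 125.2 125.2 124.3 126.4 130.7 134.7 138.7 137.4 133.4 153.4 186.2
114.3 114.2 114.0 112.8 113.9 116.3 116.3 121.9 153.0 178.5 187.8 192.9 188.9 162.9 158.8 183.9
114.7 114.9 114.7 113.7 114.5 116.3 116.6 127.2 179.4 217.9 227.1 231.0 225.7 185.8 159.6 177.1
w10 pointer tip x
 76.0  77.0  78.0  79.0  80.0  81.0  82.0  83.0  84.0  85.0  86.0  87.0  88.0  89.0
123.8 123.3 122.9 122.7 122.9 123.3 120.6 110.6 105.1 104.2 103.8 103.9 104.6 106.6
114.7 114.6 114.5 114.4 114.5 114.8 127.1 171.1 192.3 193.8 193.6 193.9 195.4 199.4
115.7 115.2 115.0 115.1 115.3 115.5 136.3 205.6 232.4 234.1 233.4 233.7 235.4 237.6
```

The parallax from three views agrees: the pointer is still about 4 mm (3.5–4.8) above the fin's upper face. A second narrow bar (-6 mm) therefore brings it nearer, to about -2 mm. I'll check the bottle's clearance for picking the other narrow bar.

```bash
python3 - <<'E'
from h import *
np.set_printoptions(precision=4,suppress=True)
for z in(.085,.0): print(z,atz('top0',(278.5,167),z),atz('top0',(282,184),z))
print(atz('s7',(420,292),.0),'scene bottle base', atz('scene0',(420,298),0), atz('scene0',(423,260),.085))
E
```

```text
0.085 [0.7038 0.0362 0.085 ] [0.6648 0.0234 0.085 ]
0.0 [0.7355 0.0475 0.    ] [0.6932 0.0336 0.    ]
[0.71   0.0419 0.    ] scene bottle base [0.7231 0.0325 0.    ] [0.7104 0.0368 0.085 ]
```

>>> send_rows:
  rows:
    - {"rot": [-2.8, 4.87, -4], "dp": [0, 0, 10], "claw": 36}
    - {"rot": [-2.8, 4.87, 0], "dp": [-5, -10, 5], "claw": 36}
    - {"rot": [-2.8, 4.87, 0], "dp": [-5, -15, 5], "claw": 36}
    - {"rot": [-2.8, 4.87, 0], "dp": [-5, -20, 5], "claw": 36}
    - {"rot": [-2.8, 4.87, 0], "dp": [0, -20, 0], "claw": 36}
    - {"rot": [-2.8, 4.87, 0], "dp": [0, -20, 0], "claw": 36}
    - {"rot": [-2.8, 4.87, 0], "dp": [0, -20, 0], "claw": 36}
    - {"rot": [-2.4, 3.1, 0], "dp": [0, -20, 0], "claw": 36}
    - {"rot": [0, 0, -8.4], "dp": [0, -20, 0], "claw": 36}
    - {"rot": [0, 0, -8.4], "dp": [0, -20, 0], "claw": 36}

```text
time: 28.5
tool_pos: [0.5181, 0.0293, 0.2205]
eef_rot: [0.633, 0.774, 0.012, 0.02]
wrist_force: [-0.6, 1.0, 0.0]
width: 0.412
```

```bash
python3 dn.py 100
```

```text
28.5 [0.5181 0.0293 0.2205] [-0.1726  0.3218  1.445   0.0012  1.329  -1.9423] toolz [ 0.0454 -0.0067 -0.9989] yaw 101.3633164852916 F [-0.5758  0.9625  0.0005] 36.25863225057945
rotvec to down [ 0.4178  2.5959 -1.3823]
```

>>> send_rows:
  rows:
    - {"rot": [0.4, 2.6, -5], "dp": [2, -5, 0], "claw": 36}
    - {"rot": [0, 0, -8.43], "dp": [3, -5, -5], "claw": 36}
    - {"rot": [0, 0, -8.43], "dp": [3, -5, -5], "claw": 36}
    - {"rot": [0, 0, -8.43], "dp": [3, -5, -5], "claw": 36}
    - {"rot": [0, 0, -8.43], "dp": [3, -5, -5], "claw": 36}
    - {"rot": [0, 0, -8.43], "dp": [3, -5, -5], "claw": 36}
    - {"rot": [0, 0, -8.43], "dp": [3, 0, 0], "claw": 36}
    - {"rot": [0, 0, -8.43], "dp": [3, 0, 0], "claw": 36}
    - {"rot": [0, 0, -8.43], "dp": [3, 0, 0], "claw": 36}
    - {"rot": [0, 0, -8.43], "dp": [2, 0, 0], "claw": 36}

```text
time: 29.5
tool_pos: [0.546, -0.0001, 0.1956]
eef_rot: [0.984, 0.178, 0.001, 0.001]
wrist_force: [0.3, 0.3, 0.5]
width: 0.407
```

>>> send_rows:
  rows:
    - {"rot": [0, 0, -8.43], "dp": [0, 0, 0], "claw": 36}
    - {"rot": [0, 0, -8.43], "dp": [0, 0, 0], "claw": 36}
    - {"rot": [0, 0, 0], "dp": [0, 0, 0], "claw": 36}
    - {"rot": [0, 0, 0], "dp": [0, 0, 0], "claw": 36}

```text
time: 29.9
tool_pos: [0.5457, 0.0001, 0.1954]
eef_rot: [0.999, 0.037, 0.001, 0.001]
wrist_force: [-0.1, 0.9, -0.0]
width: 0.407
```

```bash
python3 dn.py 3.6; python3 - <<'E'
from h import *
np.set_printoptions(precision=4,suppress=True)
im=snap('wrist','w11');h=cv2.cvtColor(im,cv2.COLOR_RGB2HSV);m=cv2.inRange(h,(19,120,90),(32,255,255));m[270:]=0
c,_=cv2.findContours(m,cv2.RETR_EXTERNAL,cv2.CHAIN_APPROX_NONE)
for k in sorted(c,key=cv2.contourArea)[-5:]:
    r=cv2.minAreaRect(k);X=atz('w11',r[0],.026);P=np.array([atz('w11',q,.026) for q in cv2.boxPoints(r)])
    print(np.round(r[0],1),X,np.linalg.norm(P[1]-P[0]),np.linalg.norm(P[2]-P[1]))
E
```

```text
29.9 [0.5457 0.0001 0.1954] [-0.2163  0.4076  1.3851 -0.0012  1.347  -0.29  ] toolz [ 0.0016 -0.0016 -1.    ] yaw 4.238183400149314 F [-0.0529  0.9287 -0.0013] 35.85162351735566
rotvec to down [ 0.09    0.0934 -0.6381]
[241.8  11. ] [0.4751 0.1611 0.026 ] 0.019465776553167603 0.017667493505070124
[317. 215.] [0.5464 0.0006 0.026 ] 0.014695976874070224 0.042545585348455026
[252.3 212.9] [ 0.4859 -0.0019  0.026 ] 0.03110243811025711 0.0435619508110993
```

>>> send_rows:
  rows:
    - {"rot": [0, 0, -0.6], "dp": [0.7, -1, -40], "claw": 36}
    - {"rot": [0, 0, 0], "dp": [0, 0, -45], "claw": 36}
    - {"rot": [0, 0, 0], "dp": [0, 0, -45], "claw": 36}
    - {"rot": [0, 0, 0], "dp": [0, 0, -30], "claw": 36}
    - {"rot": [0, 0, 0], "dp": [0, 0, -14], "claw": 36}
    - {"rot": [0, 0, 0], "dp": [0, 0, -6], "claw": 36}
    - {"rot": [0, 0, 0], "dp": [0, 0, 0], "claw": 8}
    - {"rot": [0, 0, 0], "dp": [0, 0, 0], "claw": 8}
    - {"rot": [0, 0, 0], "dp": [0, 0, 0], "claw": 8}
    - {"rot": [0, 0, 0], "dp": [0, 0, 0], "claw": 8}

```text
time: 30.95
tool_pos: [0.5467, -0.0009, 0.0163]
eef_rot: [1.0, 0.03, 0.002, 0.0]
wrist_force: [-0.1, -0.1, 3.9]
width: 0.181
```

>>> send_rows:
  rows:
    - {"rot": [0, 0, 0], "dp": [0, 0, 10], "claw": 8}
    - {"rot": [0, 0, 0], "dp": [0, 0, 40], "claw": 8}
    - {"rot": [0, 0, 0], "dp": [0, 0, 40], "claw": 8}
    - {"rot": [0, 0, -3.6], "dp": [-2.6, 15, 34], "claw": 8}
    - {"rot": [0, 0, -3.5], "dp": [-3, 40, 0], "claw": 8}
    - {"rot": [0, 0, -3.5], "dp": [-3, 40, 0], "claw": 8}
    - {"rot": [0, 0, -3.5], "dp": [-2, 40, 0], "claw": 8}
    - {"rot": [0, 0, -3.5], "dp": [-2, 20, 0], "claw": 8}
    - {"rot": [0, 0, 0], "dp": [0, 0, 0], "claw": 8}
    - {"rot": [0, 0, 0], "dp": [0, 0, 0], "claw": 8}

```text
time: 31.95
tool_pos: [0.5334, 0.154, 0.1397]
eef_rot: [0.993, -0.122, 0.001, 0.0]
wrist_force: [0.2, -0.1, -1.6]
width: 0.177
```

```bash
python3 dn.py -14
```

```text
31.95 [0.5334 0.154  0.1397] [ 0.0683  0.4798  1.4403 -0.001   1.2199  0.3136] toolz [ 0.0017 -0.0009 -1.    ] yaw -14.032486361077234 F [ 0.1848 -0.1297 -1.6033] 15.619709403302451
rotvec to down [0.0496 0.0978 0.0325]
```

>>> send_rows:
  rows:
    - {"rot": [0, 0, 0], "dp": [0, 0, -35], "claw": 8}
    - {"rot": [0, 0, 0], "dp": [0, 0, -25], "claw": 8}
    - {"rot": [0, 0, 0], "dp": [0, 0, -10], "claw": 8}
    - {"rot": [0, 0, 0], "dp": [0, 0, -5], "claw": 8}
    - {"rot": [0, 0, 0], "dp": [0, 0, -4], "claw": 8}
    - {"rot": [0, 0, 0], "dp": [0, 0, -3], "claw": 8}
    - {"rot": [0, 0, 0], "dp": [0, 0, 0], "claw": 8}
    - {"rot": [0, 0, 0], "dp": [0, 0, 0], "claw": 8}

```text
time: 32.75
tool_pos: [0.5338, 0.1542, 0.0578]
eef_rot: [0.992, -0.123, 0.001, 0.0]
wrist_force: [1.6, -1.2, 0.7]
width: 0.179
```

>>> send_rows:
  rows:
    - {"rot": [0, 0, 0], "dp": [0, 0, 0], "claw": 22}
    - {"rot": [0, 0, 0], "dp": [0, 0, 0], "claw": 26}
    - {"rot": [0, 0, 0], "dp": [0, 0, 0], "claw": 26}
    - {"rot": [0, 0, 0], "dp": [0, 0, 15], "claw": 26}
    - {"rot": [0, 0, 0], "dp": [0, 0, 40], "claw": 26}
    - {"rot": [0, 0, 0], "dp": [0, -10, 45], "claw": 26}
    - {"rot": [0, 0, 0], "dp": [-10, -30, 50], "claw": 36}
    - {"rot": [0, 0, 0], "dp": [-20, -30, 20], "claw": 36}
    - {"rot": [0, 0, 0], "dp": [0, 0, 0], "claw": 36}

```text
time: 33.65
tool_pos: [0.5047, 0.0869, 0.2227]
eef_rot: [0.992, -0.124, 0.003, 0.0]
wrist_force: [0.8, -0.4, -0.1]
width: 0.407
```

```bash
python3 dn.py -14; python3 - <<'E'
from h import *
np.set_printoptions(precision=4,suppress=True)
for f in('scene','wrist'):
    im=snap(f,f+'12');h=cv2.cvtColor(im,cv2.COLOR_RGB2HSV);m=cv2.inRange(h,(16,130,60) if f=='scene' else (19,120,90),(32,255,255))
    if f=='wrist': m[280:]=0
    c,_=cv2.findContours(m,cv2.RETR_EXTERNAL,cv2.CHAIN_APPROX_NONE)
    for k in sorted(c,key=cv2.contourArea)[-7:]:
        r=cv2.minAreaRect(k);print(f,np.round(r[0],1),np.round(r[1],1),atz(f+'12',r[0],.066),atz(f+'12',r[0],.026))
E
```

```text
33.65 [0.5047 0.0869 0.2227] [-0.0605  0.3245  1.4332 -0.001   1.377   0.1889] toolz [ 0.0068 -0.0014 -1.    ] yaw -14.275154819505813 F [ 0.8398 -0.3805 -0.0699] 35.82578401193285
rotvec to down [0.0796 0.3919 0.2751]
scene [252.2 333. ] [16.5 14.5] [ 0.7084 -0.2962  0.066 ] [ 0.675  -0.2872  0.026 ]
scene [480.2 100.1] [31.8 13.4] [0.2068 0.6082 0.066 ] [0.1423 0.6732 0.026 ]
scene [460.  213.6] [ 7.5 24.2] [0.6124 0.2048 0.066 ] [0.5731 0.2448 0.026 ]
scene [408.7 192.1] [ 7.4 17.4] [0.4966 0.1567 0.066 ] [0.4501 0.1937 0.026 ]
scene [418.1 203.8] [ 8.  18.4] [0.5425 0.149  0.066 ] [0.4988 0.1856 0.026 ]
scene [343.2 227.8] [15.2 23.1] [ 0.5388 -0.0323  0.066 ] [ 0.4949 -0.007   0.026 ]
scene [125.5  57.5] [25. 51.] [-0.6578 -0.2314  0.066 ] [-0.7758 -0.2184  0.026 ]
wrist [314.5 274. ] [10. 29.] [0.4907 0.0368 0.066 ] [0.4862 0.0194 0.026 ]
wrist [273.8 141. ] [50.8 18.3] [0.4879 0.1627 0.066 ] [0.483  0.1621 0.026 ]
wrist [329.5 136.5] [51. 17.] [0.5338 0.1547 0.066 ] [0.5351 0.153  0.026 ]
wrist [383.  36.] [72. 22.] [0.5909 0.2165 0.066 ] [0.5997 0.223  0.026 ]
```

Both bars lie on the pan where intended. I'll repeat the oblique view to confirm the pointer's height.

>>> send_rows:
  rows:
    - {"rot": [0, 0, 8.42], "dp": [0, 0, 5], "claw": 36}
    - {"rot": [0, 0, 8.42], "dp": [0, 0, 5], "claw": 36}
    - {"rot": [0, 0, 8.42], "dp": [0, 0, 5], "claw": 36}
    - {"rot": [0, 0, 8.42], "dp": [0, 0, 0], "claw": 36}
    - {"rot": [0, 0, 8.42], "dp": [0, 0, 0], "claw": 36}
    - {"rot": [0, 0, 8.42], "dp": [0, 0, 0], "claw": 36}
    - {"rot": [0, 0, 8.42], "dp": [0, 0, 0], "claw": 36}
    - {"rot": [0, 0, 8.42], "dp": [0, 0, 0], "claw": 36}
    - {"rot": [0, 0, 8.42], "dp": [3, 10, 0], "claw": 36}
    - {"rot": [0, 0, 8.42], "dp": [3, 10, 0], "claw": 36}

```text
time: 34.75
tool_pos: [0.5112, 0.11, 0.2331]
eef_rot: [0.817, 0.577, -0.0, -0.001]
wrist_force: [-1.2, 0.1, -0.4]
width: 0.408
```

>>> send_rows:
  rows:
    - {"rot": [0, 0, 8.42], "dp": [4, 15, 0], "claw": 36}
    - {"rot": [0, 0, 8.42], "dp": [4, 15, 0], "claw": 36}
    - {"rot": [0, 0, 8.42], "dp": [4, 15, 0], "claw": 36}
    - {"rot": [0, 0, 8.42], "dp": [4, 15, 0], "claw": 36}
    - {"rot": [0, 0, 8.42], "dp": [4, 15, 0], "claw": 36}
    - {"rot": [0, 0, 8.42], "dp": [3, 12, 0], "claw": 36}
    - {"rot": [0, 0, 0], "dp": [0, 0, 0], "claw": 36}

```text
time: 35.45
tool_pos: [0.534, 0.1978, 0.2328]
eef_rot: [0.494, 0.869, -0.0, -0.002]
wrist_force: [0.8, -0.6, 0.2]
width: 0.402
```

>>> send_rows:
  rows:
    - {"rot": [2.75, -4.65, 0], "dp": [0, 0, -4], "claw": 36}
    - {"rot": [2.75, -4.65, 0], "dp": [0, 0, -4], "claw": 36}
    - {"rot": [2.75, -4.65, 0], "dp": [0, 0, -4], "claw": 36}
    - {"rot": [2.75, -4.65, 0], "dp": [0, 0, -4], "claw": 36}
    - {"rot": [2.75, -4.65, 0], "dp": [0, 0, -4], "claw": 36}
    - {"rot": [2.75, -4.65, 0], "dp": [0, 0, -4], "claw": 36}
    - {"rot": [2.75, -4.65, 0], "dp": [0, 0, -4], "claw": 36}
    - {"rot": [2.75, -4.65, 0], "dp": [0, 0, -4], "claw": 36}
    - {"rot": [0, 0, 0], "dp": [0, 0, 0], "claw": 36}
    - {"rot": [0, 0, 0], "dp": [0, 0, 0], "claw": 36}

```text
time: 36.45
tool_pos: [0.5341, 0.1963, 0.2026]
eef_rot: [0.462, 0.809, 0.316, 0.177]
wrist_force: [0.2, 0.2, 0.1]
width: 0.408
```

```bash
python3 dn.py 120; python3 - <<'E'
from h import *
snap('wrist','w13'); snap('scene','s13')
E
python3 prof.py w13; sed -i "s/'w10',/'w13',/" edge.py; python3 edge.py
```

```text
36.45 [0.5341 0.1963 0.2026] [-0.0207  0.2509  1.8386  0.7886  0.5312 -2.712 ] toolz [ 0.5791  0.3474 -0.7375] yaw 120.64257513673078 F [0.2274 0.1843 0.0764] 35.941505201763505
rotvec to down [-21.6863  36.5271  -0.5044]
w13 cam [0.3969 0.1143 0.2545] fin px [310.294  167.5993]
 -10 PwwwwPwYYYYYYYYYYYYYYYYYwwwwwwwwwwwwww
  -7 PPwwwwYYYYYYYYYYYYYYYYYYYYYYYwwwwwwwww
  -4 wwwwwwwYYYYYYYYYYYYPPPDDDwYYYYwwwwwwww
  -1 wwwwwwwwwwYYYYYYYwPPPPPPPPPDwwYwwwwwww
   2 wwwwwwwwwwwwYYYYYYYPPPPPPPPPPPPDwwwwww
   5 wwwwwwwwwwwwYYYYYYYYYYYPPPPPPPPPPPDPPw
   8 wwwwwwwwwwwwyYYYYYYYYYYYYYwPPPPPPPPPPP
  11 DDDDDDDDDwwwwYYYYYYYYYYYYYwwwwPPPPPPPP
  14 DDDDDDDDDDDDwYYYYYYYYYYYYYwwwwwwwwPPPP
  17 DDDDDDDDDDDDwYYYYYYYYYYYYYwwwwwwwwwwww
  20 DDDDDDDDDDDDwwYYYYYYYYYYYYwwwwwwwwwwww
  23 DDDDDDDDDDDDwYYYYYYYYYYYYYwwwwwwwwwwww
  26 DDDDDDDDDDDDDYYYYYYYYYYYYYywwwwwwwwwww
  29 wwwwwwwwwwwwwYYYYYYYYYYYYYwwwwwwwwwwww
  32 wwwwwwwwwwwwwYYYYYYYYYYYYYwwwwwwwwwwww
  35 wwwwwwwwwwwwwYYYYYYYYYYYYYwwwwwwwwwwww
  38 PPwPPwPPPwwwwYYYYYYYYYYYYYwwwwwwwwwwww
  41 PPPPPPPPPPPPPPPwPPPwPwPPPPPPPPPPPPPPDP
  44 wPPPPPPPPPPPPPPPPPPPPPP
[... 1080 characters left out ...]
30.0  31.0  32.0  33.0  34.0  35.0  36.0  37.0  38.0  39.0
122.4 123.2 120.5 109.3 103.2 119.3 134.8 136.5 131.9 131.0 131.3 133.6 136.1 137.9 138.3 160.8
118.8 119.2 119.6 126.6 138.1 165.0 187.5 190.9 184.0 182.2 182.5 185.8 190.3 190.0 168.2 163.8
121.7 122.2 124.4 145.1 169.6 201.1 224.9 229.6 224.3 222.8 223.1 225.9 229.0 227.1 191.7 163.2
w13 pointer tip x
 76.0  77.0  78.0  79.0  80.0  81.0  82.0  83.0  84.0  85.0  86.0  87.0  88.0  89.0
120.6 115.6  96.3  86.1  95.5 105.8 106.5 106.1 105.5 105.6 104.9 104.5 105.5 106.6
119.9 121.6 136.4 148.2 173.8 196.6 198.7 197.5 196.2 195.8 195.1 195.1 196.9 200.5
126.2 130.8 162.0 183.5 214.3 235.6 238.4 237.1 235.3 235.0 234.7 234.8 236.6 238.6
```

The pointer is now about 1–2 mm below the fin's upper face, where it was about 4 mm above with one bar. A third step would leave it about 7 mm below, so this is the best fit. One last numeric check of the bystanders, then I back off and hand in.

>>> send_rows:
  rows:
    - {"rot": [-2.75, 4.65, 0], "dp": [-15, -15, 30], "claw": 36}
    - {"rot": [-2.75, 4.65, 0], "dp": [-15, -25, 30], "claw": 36}
    - {"rot": [-2.75, 4.65, 0], "dp": [-15, -25, 20], "claw": 36}
    - {"rot": [0, 0, 0], "dp": [0, 0, 0], "claw": 36}
    - {"rot": [0, 0, 0], "dp": [0, 0, 0], "claw": 36}

```text
time: 37.05
tool_pos: [0.4918, 0.1347, 0.2794]
eef_rot: [0.48, 0.845, 0.207, 0.115]
wrist_force: [0.3, -1.2, -0.3]
width: 0.405
```

```bash
python3 - <<'E'
from h import *
a=cv2.imread('pics/scene0.png').astype(int);snap('scene','s14');b=cv2.imread('pics/s14.png').astype(int)
d=cv2.blur(np.abs(a-b).max(2).astype(np.float32),(3,3))
for n,(x,y,X,Y) in dict(charcoal=(280,320,352,378),bottle=(402,252,440,303),driver=(480,222,540,282),bench=(150,400,230,470)).items():
    print(n,'mean diff',d[y:Y,x:X].mean(),'frac>30',(d[y:Y,x:X]>30).mean())
h=cv2.cvtColor(b.astype(np.uint8),cv2.COLOR_BGR2HSV);m=cv2.inRange(h,(16,130,60),(32,255,255))[180:250,300:500]
c,_=cv2.findContours(m,cv2.RETR_EXTERNAL,cv2.CHAIN_APPROX_NONE)
for k in sorted(c,key=cv2.contourArea)[-4:]: r=cv2.minAreaRect(k);print(np.round(np.array(r[0])+[300,180],1),np.round(r[1],1))
o=env.get_obs();print(o['time'],o['tool_pos'],o['wrist_force']);env.close_job()
E
```

```text
charcoal mean diff 6.760217 frac>30 0.0
bottle mean diff 5.6838093 frac>30 0.0
driver mean diff 6.051018 frac>30 0.0
bench mean diff 6.2798014 frac>30 0.0
[459.6 213.6] [ 7.5 23.2]
[408.6 192. ] [ 7.4 17.4]
[418.1 203.8] [ 7.8 18.4]
[343.1 227.6] [15.7 23. ]
37.1 [0.49141501 0.13503538 0.27845928] [-0.49520838  0.37895177 -2.02021669]
the job is handed in; nothing more can be done
```

I stood the tin up on the bench, let go of it, then took it again and stood it on the pan. Two narrow brass bars now lie beside it; the wide bar is still on its board. I handed the job in at 37.1 s, with the gripper clear of everything.

- **Pointer against marker:** with one bar, the pointer was about 4 mm above the top of the marker's fin (3.5–4.8 mm across three wrist-camera views). With two bars it is about 1–2 mm below, so two is the best whole number of bars.
- **A reading that disagreed:** an early estimate from the scene camera suggested one bar would be enough. The closer wrist views contradicted it, so I added the second bar.
- **Remaining doubt:** the final pointer height comes from one wrist view, compared with an earlier view from above. It was measured numerically because I had used all 12 pictures. Expect about 1 mm of error; the two edge measurements gave 0.9 mm and 1.8 mm.
- **Other things on the bench:** the bottle, charcoal block and screwdriver show no change from the first scene picture. I didn't re-measure the tin after the second bar; I last viewed it standing on the pan with the first bar.

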